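# Set up the boot-cleaning stand

## Task

Set up the boot-cleaning gear for muddy weather: draw the tailstock of the roller stand all the way back, lay the brush roller in the saddles between the two centres and slide the tailstock fully home, so that both centre pins sit in the roller's ends. Turn over every wooden boot tread, two or three of them, so that its ribbed face is up, and lay each flat, centred and square on a rest block of its own on the rack, its length along the length of the block. Leave the other things on the bench where they are.

Things in the scene. Friction and masses are not known exactly. Their poses are not given: they have to be found in the camera images.
- stand: Fixed roller stand. Origin on the bench midway between the centres at home; x across, y along the roller axis from head- to tailstock. Baseboard 90 x 350 x 12 (y -145 to 205). Headstock 60 x 40, 75 high, face at y -94, 12 mm long, 10 mm thick pin. Saddles 24 long at y -55 and 55: floor 32 high, 48 between cheeks 46 high, then flared to 62 high, 82 wide. Between them only the baseboard.
- stand_mid (a point): On the axis of the centre pins, 54 above the bench, midway between head and tail faces at home: the roller's middle belongs here. A roller lying in the saddles is level with the pins, which have 3 mm of play in its sockets.
- tailstock (a joint): Slide of the tailstock along stand +y in m: 0 = home (its face 188 mm from the headstock face), 0.06 = all the way back. It starts nearly home. About 2.5 N of friction; stays where left. Pushed home it carries a roller lying in the saddles along with it, onto the headstock pin.
- tail_grip (a point): On the tailstock's upright grip post, 105 above the bench, 19 below the post's top. Post 28 (stand x) x 22 (stand y), standing from 74 to 124 high on the tailstock block (60 x 40, top 75). The tailstock's face with its 12 mm centre pin is 20 mm towards the headstock from this point.
- roller: Boot-brush roller, 184 long. Origin: centre of its underside at start; x along its length, z up. Bare square middle 30 x 30, 64 long (the grip); either side a square black brush block 44 x 44, 46 long (|x| 32 to 78); end caps 32 x 32, 14 long, each with a socket 16 wide, 14 deep. Any long face may be down, either end may go to the headstock. About 0.22 kg.
- roller_mid (a point): Middle of the roller, on its axis, 22 above what it lies on.
- rack: Fixed tread rack. Origin: centre of its underside, x away from the robot, y along the row of rests, z up. Baseboard 120 (x) x 300 (y) x 10; three rest blocks 80 (x) x 44 (y), tops 30 above the bench, centred at y = -100, 0, +100.
- rest1 (a point): Centre of the top of rest block 1 (rack y = -100 mm), 30 above the bench. A tread's middle belongs 12 mm above this point.
- rest2 (a point): Centre of the top of rest block 2 (rack y = 0 mm), 30 above the bench. A tread's middle belongs 12 mm above this point.
- rest3 (a point): Centre of the top of rest block 3 (rack y = 100 mm), 30 above the bench. A tread's middle belongs 12 mm above this point.
- tread1: Wooden boot tread, 90 (x) x 60 (y) x 24 (z); may be absent (None). Starts smooth face up on its ribs. Origin: centre of the rib side; z points from rib side to smooth face (up at start, down when turned over). Board 18 thick; three ribs 12 wide, 6 high, across the 60 width at x -39, 0, 39, flush with the ends. Stands stably on its 60 x 24 end. About 0.09 kg.
- tread1_mid (a point): Middle of this tread (12 mm from either face).
- tread2: Wooden boot tread, 90 (x) x 60 (y) x 24 (z); may be absent (None). Starts smooth face up on its ribs. Origin: centre of the rib side; z points from rib side to smooth face (up at start, down when turned over). Board 18 thick; three ribs 12 wide, 6 high, across the 60 width at x -39, 0, 39, flush with the ends. Stands stably on its 60 x 24 end. About 0.09 kg.
- tread2_mid (a point): Middle of this tread (12 mm from either face).
- tread3: Wooden boot tread, 90 (x) x 60 (y) x 24 (z); may be absent (None). Starts smooth face up on its ribs. Origin: centre of the rib side; z points from rib side to smooth face (up at start, down when turned over). Board 18 thick; three ribs 12 wide, 6 high, across the 60 width at x -39, 0, 39, flush with the ends. Stands stably on its 60 x 24 end. About 0.09 kg.
- tread3_mid (a point): Middle of this tread (12 mm from either face).
- key_dish: Green ceramic key dish, 90 across, 30 high. Origin under its centre. A bystander: leave it where it is.
- ice_scraper: Red plastic ice scraper lying flat, 185 long, 90 wide blade, 20 high. Origin under its centre. A bystander: leave it where it is.
- flashlight: Black aluminium flashlight standing on its head, 44 across, 150 high. Origin under its centre. A bystander: leave it where it is.
- shoe_horn: Stainless shoe horn lying flat, 215 long, 4 high. Origin under its centre. A bystander: leave it where it is.
- wax_tin: Flat tin of boot wax, 80 across, 32 high. Origin under its centre. A bystander: leave it where it is.
- shoe_brush: Wooden shoe brush, 150 x 50 x 45. Origin under its centre. A bystander: leave it where it is.
- biscuit_jar: Glass dog-biscuit jar, 90 across, 130 high. Origin under its centre. A bystander: leave it where it is.
There are look-alikes about, which are no part of the job. What is shaped like the tread1 but yellow is not meant. Leave any purple look-alike of the roller alone.

How it is judged:
By the outcome, as a careful person would: the job done as asked, in the order asked, and still so for the second after the job is handed in, with the robot touching nothing.
Of tread1, tread2, tread3 only 2 to 3 are there at a start; the rules pass over those that are not, and their reading is None.
At some moment in a run one of tread1, tread2, tread3 may be knocked a few centimetres aside while the robot is not near it.
Once in a run the grip may slacken for a moment while it holds something.
It also fails if it takes over 210 s, if anything falls off the work surface, if the arm or the gripper's body presses on something with over 40 N, if the wrist force passes 120 N, or if a joint passes its speed limit or range.

## Robot

A 6-joint arm with a two-finger parallel gripper is mounted at the origin on the work surface. World frame = base frame: x ahead of the robot, y to its left, z up, the work surface at z = 0. Lengths are in m, angles in rad, forces in N, time in s.
With the tool pointing down it reaches from about 0.25 to 0.8 m from the base axis. Payload 8.5 kg.
Tool frame: the origin (TCP) lies between the finger pads; the fingertips stand 11 mm ahead of it and the grasp point (between the pads) lies 8 mm behind it; z points along the fingers, y is the line along which they close (so a half turn about z gives the same grasp; the last joint's range is limited). The gripper opens to 85 mm and grips with 20 to 120 N. Pads are 22 mm wide; open, the fingers measure 114 mm over their backs; the gripper's body (76 mm by 85 mm) begins 54 mm behind the grasp point. The pads swing forward as they close: fully open they stand 13 mm farther back than shut.
Start: joints at [1.18, 0.238, -0.013, 1.319, 0, 1.571], TCP at [0.2, 0.485, 0.242] pointing down, gripper open.
Joint ranges: [-2.66, 2.66], [-1.03, 1.9], [-1.14, 1.46], [-1.82, 2.27], [-1.45, 1.34], [-3.14, 3.14]. Speed limits (rad/s): [2.22, 2.22, 2.79, 3.14, 3.14, 3.14].

## Interface

Orientations are given as [roll, pitch, yaw] about the fixed x, y, z axes, in that order (R = Rz(yaw) Ry(pitch) Rx(roll)).
In Python, from cell import observe, read_camera, job_done gives the robot as it stands.
- The arm moves only by the tool step_arm, never from a script. Its argument "motion" is a list of rows, each a list of 2 entries, a list of its own where there are three numbers: the shift along the world's x, y, z in cm, then the turn, a rotation vector about the world's x, y, z in rad. A call has 1 to 5 rows; each row is the pose to reach, as a shift and turn from the pose commanded when the call began; what a row does not reach only later rows make up. A row lasts 1/12 s, in which the tool goes at most 41.7 mm and 7.16 degrees, less where a joint would pass 70% of its speed; a pose out of reach is approached as far as the arm can. A call with a gripper value outside its range is refused whole. "jaw" is the finger opening in cm, from 0 to 8.54, set as the call begins (left out, the last holds). The fingers move at their own pace and stop on an object; "grip_force" is the grip in N (left out, the last holds). Time passes only in rows, so rows that repeat a pose let the fingers close. It gives the time, the measured TCP pose, the force, the opening and the grip force at its end, in the units of the state.
- observe(): the state, without advancing time (a new reading comes with each control period).
- read_camera(name): name is "side" or "top"; returns a dict with "img" (480x640x3 uint8, red, green, blue), "K" (3x3 intrinsics, pixels), "eye" and "rotation" of the camera in the world. Camera axes: x right, y down, z forward; pixel columns grow to the right and rows downward; lengths in m; the calibration is good to about 2 mm. A picture is of the moment at which its call begins. There is no depth.
- job_done(): hands the job in; it is judged then, once.
The state is a dict: "time": time; "q": joint angles; "joint_velocities": joint speeds; "effort": joint torques, N m; "eef_pos": TCP position; "orientation": TCP orientation; "ft_force": force on the tool from outside, world axes, zero at the start; "wrist_torque": the same for the moment, N m; "opening": finger opening in m; "finger_force": force on a finger pad.
Only numpy, scipy, OpenCV 4.12 (cv2) and the standard library are available. Lean on these libraries where they do the work, as an engineer would, in place of code of your own. Each camera call takes 0.05 s, during which the arm holds its last target. There are 200 camera calls.

## Working session

There is one attempt and no reset: what is moved stays moved. The work goes in short steps, Python scripts to look and compute and a tool call to move; the robot and the scene stay as the last step left them, time stands still between calls to the robot, and variables do not carry over. Pictures are saved under pics/ and viewed, at most 14 in all, crops included, and the job is handed in when it is done.

Besides the shell and the picture viewer there is one more tool, called after "Request:" in YAML: its name, and indented under it one key for each argument. step_arm: Moves the arm, as the interface text tells. Its arguments: {"type":"object","properties":{"motion":{"type":"array","items":{"type":"array"}},"jaw":{"type":"number"},"grip_force":{"type":"number"}},"required":["motion"]}

```bash
ls; mkdir -p pics
python3 - <<'E'
from cell import *
import cv2,numpy as np
o=observe();print(o)
for n in("top","side"):
    c=read_camera(n);cv2.imwrite(f"pics/{n}0.png",c["img"][...,::-1]);print(n,c["K"],c["eye"],c["rotation"])
E
```

```text
pics
{'time': 0.0, 'q': array([ 1.18001842e+00,  2.38765172e-01, -1.42526532e-02,  1.31920341e+00,
        2.05501698e-05,  1.57078875e+00]), 'joint_velocities': array([ 0.00171398, -0.00126176,  0.00101666,  0.00085859, -0.00063268,
       -0.00070598]), 'effort': array([-7.02639391e-04, -5.38776326e+01,  3.46436799e+01,  1.82676176e-02,
       -2.97937368e-05, -5.68532272e-06]), 'eef_pos': array([0.19981803, 0.48505291, 0.24168643]), 'orientation': array([-3.14016774e+00, -2.05609487e-05,  2.75082230e+00]), 'ft_force': array([-0.47216534,  0.79267734, -0.12617891]), 'wrist_torque': array([0.04537684, 0.00473653, 0.05063522]), 'finger_force': 0.0, 'opening': 0.0854361789466599}
top [[524.06575199   0.         316.84078087]
 [  0.         524.06575199 241.17884148]
 [  0.           0.           1.        ]] [0.2575697  0.03166184 1.25625304] [-2.93742744  0.00552215 -1.68669052]
side [[469.2242806    0.         309.22583937]
 [  0.         469.2242806  248.69359552]
 [  0.           0.           1.        ]] [-0.23330514 -0.69890141  0.96531599] [-2.27721315 -0.01071298 -0.77000947]
```

View pics/top0.png

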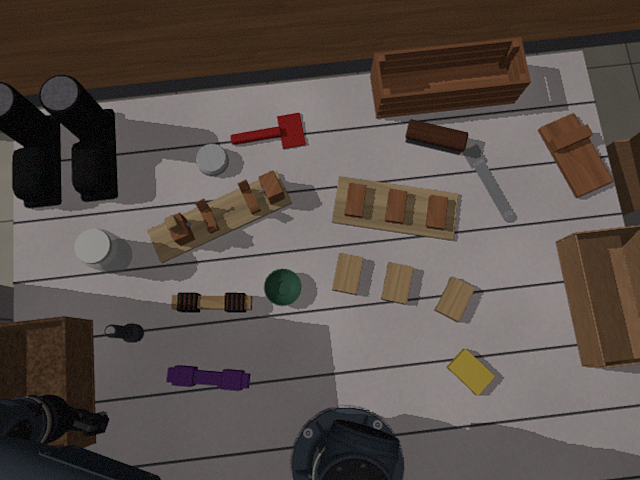

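View pics/side0.png

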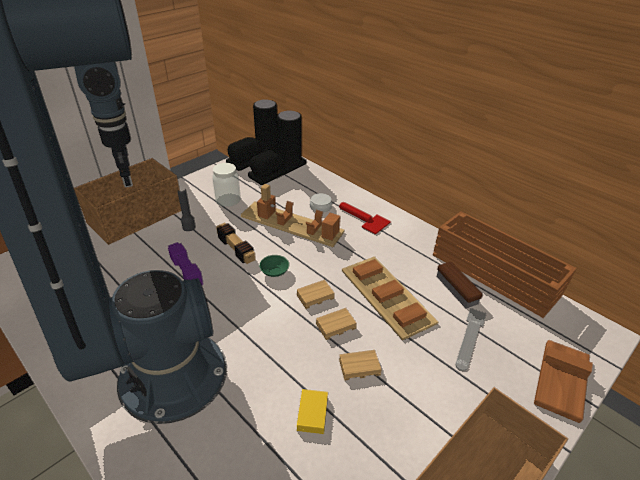

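Top view: three treads at about (348,273), (399,283), (457,299). The rack is centred near (397,207), and the stand runs from (155,245) to (290,185). The side view puts the tailstock post at (266,190), so that is the left end in the top view. The roller is at (212,301); the purple and yellow look-alikes are at (208,377) and (471,371).

```bash
cat > h.py <<'E'
from cell import *
import cv2,numpy as np
from scipy.spatial.transform import Rotation as R
def cam(n):
    c=read_camera(n);c["R"]=R.from_euler("xyz",c["rotation"]).as_matrix();return c
def ray(c,uv,z):
    d=c["R"]@np.linalg.solve(c["K"],[uv[0],uv[1],1.]);e=np.array(c["eye"]);return e+d*(z-e[2])/d[2]
def proj(c,p):
    q=c["K"]@(c["R"].T@(np.array(p)-c["eye"]));return q[:2]/q[2]
def tri(a,ua,b,ub):
    A=[];B=[]
    for c,u in((a,ua),(b,ub)):
        d=c["R"]@np.linalg.solve(c["K"],[u[0],u[1],1.]);d/=np.linalg.norm(d);P=np.eye(3)-np.outer(d,d)
        A.append(P);B.append(P@c["eye"])
    return np.linalg.lstsq(np.vstack(A),np.hstack(B),rcond=None)[0]
def blobs(c,lo,hi,amin=150,roi=None):
    hsv=cv2.cvtColor(c["img"],cv2.COLOR_RGB2HSV);m=cv2.inRange(hsv,lo,hi)
    if roi:
        k=np.zeros_like(m);k[roi[1]:roi[3],roi[0]:roi[2]]=255;m&=k
    m=cv2.morphologyEx(m,cv2.MORPH_OPEN,np.ones((3,3)))
    cs,_=cv2.findContours(m,cv2.RETR_EXTERNAL,cv2.CHAIN_APPROX_NONE)
    return [k for k in cs if cv2.contourArea(k)>amin]
def rect(c,k,z):
    p=np.array([ray(c,q[0]+0.0,z)[:2] for q in k],np.float32)*1000
    (x,y),(w,h),a=cv2.minAreaRect(p)
    if w<h:w,h,a=h,w,a+90
    return np.round([x,y,w,h,(a+90)%180-90],1)
E
python3 - <<'E'
from h import *
t=cam("top");s=cam("side")
hs=cv2.cvtColor(t["img"],cv2.COLOR_RGB2HSV)
for p in[(348,273),(399,283),(345,230),(357,200),(397,207),(330,280),(225,225),(208,214),(250,195),(275,187),(212,303),(188,302)]:print(p,hs[p[1],p[0]],ray(t,p,.02).round(3))
im=cv2.resize(t["img"][160:325,140:320],None,fx=4.4,fy=3.6*1.0);
im=cv2.resize(t["img"][165:315,140:300],None,fx=4,fy=4,interpolation=cv2.INTER_CUBIC);im=cv2.convertScaleAbs(im,alpha=1.6)
cv2.imwrite("pics/st.png",im[...,::-1])
im=cv2.resize(s["img"][175:275,205:360],None,fx=5,fy=5,interpolation=cv2.INTER_CUBIC);im=cv2.convertScaleAbs(im,alpha=1.4)
cv2.imwrite("pics/ss.png",im[...,::-1])
E
```

```text
(348, 273) [ 16 101 121] [ 0.427 -0.056  0.02 ]
(399, 283) [ 17 103 126] [ 0.389 -0.173  0.02 ]
(345, 230) [  0  13 137] [ 0.532 -0.062  0.02 ]
(357, 200) [ 12 143 102] [ 0.603 -0.101  0.02 ]
(397, 207) [ 11 139 101] [ 0.574 -0.195  0.02 ]
(330, 280) [  0  11 138] [ 0.416 -0.011  0.02 ]
(225, 225) [17 87 79] [0.578 0.226 0.02 ]
(208, 214) [ 12 160  99] [0.611 0.265 0.02 ]
(250, 195) [ 11 140 100] [0.647 0.158 0.02 ]
(275, 187) [ 10 150 100] [0.66  0.095 0.02 ]
(212, 303) [ 16 106 113] [0.394 0.271 0.02 ]
(188, 302) [ 12 153  55] [0.403 0.327 0.02 ]
```

View pics/st.png

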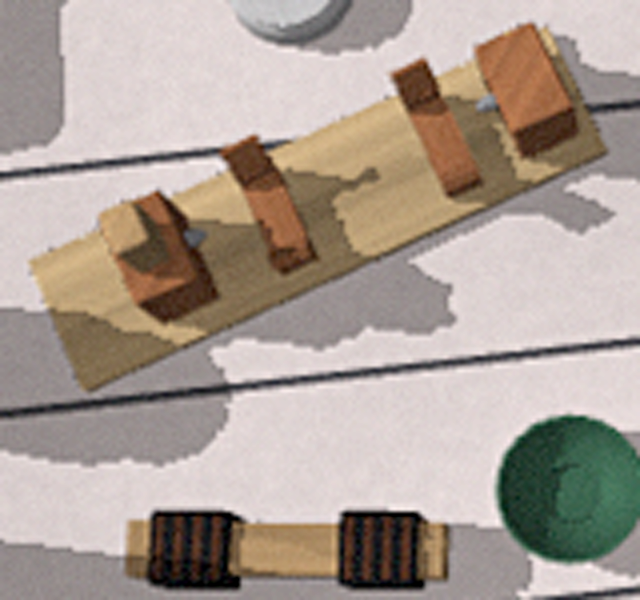

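View pics/ss.png

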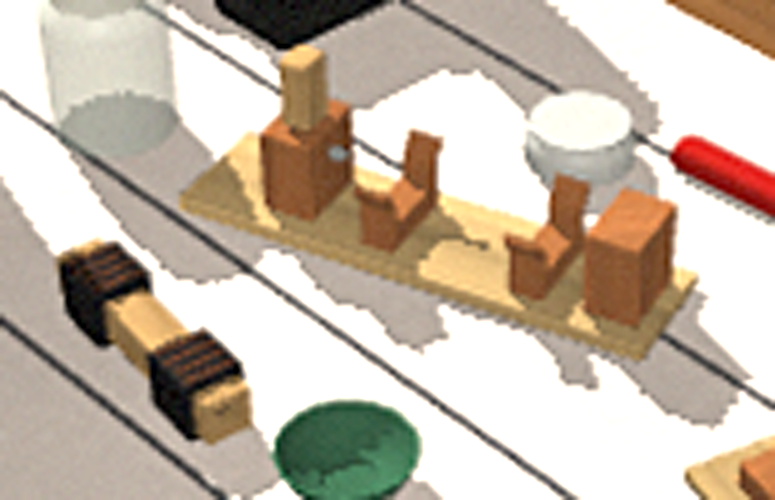

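The crops show the stand baseboard corners in the top view at about (148,230), (162,262), (291,203) and (277,172). The tailstock is at the left, with its pale post top near (171,221), and the headstock is at the right. The roller is at (212,302), brushes intact, with the dish next to its right end.

Run:
```python
from h import *
t=cam("top");s=cam("side")
cor=[(148,230.5),(162,262),(291.5,203),(277.5,172)]
P=[ray(t,c,.012)[:2]*1000 for c in cor]
print("base",np.round(P,0),rect(t,np.array(cor,np.float32)[:,None],.012))
r=rect(t,np.array(cor,np.float32)[:,None],.012)
print("post top ray", ray(t,(171,220.5),.124).round(4))
for L,ua,ub in[("posttop",(171.2,220.5),(265.6,186)),("headtop",(271,182),(331,216.5))]:print(L,tri(t,ua,s,ub).round(4))
print("treads top")
for n,c,roi in(("top",t,(325,245,485,325)),("side",s,(290,275,390,385))):
    for k in blobs(c,(10,60,60),(25,255,255),150,roi):
        print(n,cv2.boundingRect(k),cv2.contourArea(k),rect(c,k,.024),cv2.minAreaRect(k)[0])
print("rests")
for n,c,roi in(("top",t,(330,170,465,245)),("side",s,(335,250,445,345))):
    for k in blobs(c,(5,125,50),(13,255,255),80,roi):
        print(n,cv2.boundingRect(k),cv2.contourArea(k),rect(c,k,.03),cv2.minAreaRect(k)[0])
    for k in blobs(c,(8,60,50),(25,255,255),1500,roi): print("rack",rect(c,k,.010))
print("roller")
for k in blobs(t,(8,60,20),(25,255,255),50,(165,285,258,318)):print("wood",rect(t,k,.037))
hs=cv2.cvtColor(t["img"],cv2.COLOR_RGB2HSV)
for k in blobs(t,(0,0,0),(180,255,70),100,(165,285,258,318)):print("dark",rect(t,k,.044))
im=s["img"]
a=cv2.resize(im[250:385,285:445],None,fx=4,fy=4,interpolation=cv2.INTER_CUBIC)
b=cv2.resize(t["img"][170:325,325:485],None,fx=4,fy=4,interpolation=cv2.INTER_CUBIC)
cv2.imwrite("pics/tr.png",cv2.convertScaleAbs(cv2.resize(np.vstack([a[:300],b[:300]]),None,fx=1,fy=1),alpha=1.4)[...,::-1])
```

```text
base [[589. 415.]
 [507. 385.]
 [617.  60.]
 [701.  86.]] [603.2 236.1 347.4  87.8 -71.2]
post top ray [0.5758 0.328  0.124 ]
posttop [0.5759 0.3276 0.1238]
headtop [0.6517 0.1007 0.0841]
treads top
top (435, 277, 40, 45) 974.5 [ 337.9 -295.9   92.5   62.8  -35.3] (454.40008544921875, 298.70001220703125)
top (382, 263, 31, 41) 912.5 [ 390.2 -167.6   90.2   60.9  -18.6] (397.0328369140625, 282.9165954589844)
top (333, 253, 30, 41) 881.0 [426.4 -54.1  90.2  59.3 -17.8] (347.443115234375, 273.2987060546875)
side (339, 350, 43, 30) 925.0 [ 332.7 -303.4   94.3   75.   -35.1] (359.9000244140625, 364.20001220703125)
side (316, 308, 41, 32) 762.5 [ 384.8 -175.6   98.6   77.3  -18.6] (335.7680358886719, 322.89691162109375)
side (297, 280, 37, 29) 641.5 [420.6 -62.1  99.1  79.8 -18. ] (315.01129150390625, 293.53167724609375)
side (347, 275, 43, 48) 1073.0 [ 520.2 -166.7  180.4  121.1   38.5] (368.0, 298.4999694824219)
rests
top (426, 195, 22, 33) 532.0 [ 549.6 -287.1   79.5   44.7  -15.2] (436.73779296875, 211.35975646972656)
top (386, 189, 21, 33) 512.0 [ 576.2 -191.4   79.1   43.4  -15.4] (395.892333984375, 205.36154174804688)
top (345, 183, 21, 33) 491.5 [602.9 -95.6  79.7  41.9 -15.1] (355.2300109863281, 199.38999938964844)
rack [ 576.6 -192.3  299.2  120.3   74.5]
side (393, 303, 33, 24) 435.5 [ 543.2 -292.7   88.5   52.3  -15.4] (409.16497802734375, 314.37115478515625)
side (372, 281, 31, 21) 368.5 [ 570.3 -197.3   89.    54.   -15.1] (387.137939453125, 290.8448181152344)
side (353, 260, 29, 20) 333.5 [ 595.8 -101.8   87.8   55.4  -15. ] (367.1379699707031, 269.3448181152344)
rack [ 575.4 -194.2  305.5  125.3   74.6]
roller
wood [383.5 185.8  30.5  16.3  -5.2]
wood [395.8 270.8  63.4  30.1  83.3]
wood [405.6 354.3  30.7  11.6  -3.5]
dark [386.3 214.2  48.7  43.7  83.3]
dark [398.9 322.   53.9  43.8  83.3]
```

```bash
cat > stand.py <<'E'
from h import *
def edges(c,z,roi,horiz):
    # long edges of the baseboard: lowest / highest wood pixel per column, robust line
    k=max(blobs(c,(8,60,30),(25,255,255),300,roi),key=cv2.contourArea)
    return k
if __name__=="__main__":
    t=cam("top");s=cam("side")
    k=edges(t,.012,(140,165,300,270),0)
    h=cv2.convexHull(k)
    print("hull",h[:,0].tolist())
    print("rect",rect(t,k,.012))
    ks=edges(s,.012,(235,180,350,250),0);print("hullS",cv2.convexHull(ks)[:,0].tolist())
    print("jar",ray(t,(97,245),.13).round(3),"flash",ray(t,(125,332),.1).round(3))
E
python3 stand.py
```

```text
hull [[273, 171], [276, 172], [277, 173], [289, 197], [290, 200], [290, 203], [284, 206], [226, 233], [163, 262], [161, 262], [160, 261], [159, 259], [148, 233], [148, 230], [149, 229], [165, 218], [197, 201], [239, 182], [244, 180], [270, 171]]
rect [610.9 240.6 348.3 105.2 -71.1]
hullS [[267, 184], [339, 215], [343, 229], [343, 232], [342, 234], [337, 241], [334, 245], [333, 246], [330, 246], [299, 236], [242, 217], [241, 216], [241, 213], [261, 186], [263, 184]]
jar [0.538 0.491 0.13 ] flash [0.344 0.449 0.1  ]
```

Request:
step_arm:
  motion:
    - [[20,-8,-2],[0,0,0.4]]
    - [[20,-8,-2],[0,0,0.4]]
    - [[20,-8,-2],[0,0,0.4]]
    - [[20,-8,-2],[0,0,0.4]]
    - [[20,-8,-2],[0,0,0.4]]
  jaw: 5

```text
time: 0.82
eef_pos: [0.383, 0.412, 0.2241]
orientation: [3.141, 0.0, -3.127]
ft_force: [0.2, 1.5, 0.4]
opening: 0.05
finger_force: 0.0
```

Request:
step_arm:
  motion:
    - [[17.6,-7.7,-2.5],[0,0,0.32]]
    - [[17.6,-7.7,-2.5],[0,0,0.32]]
    - [[17.6,-7.7,-2.5],[0,0,0.32]]
    - [[17.6,-7.7,-2.5],[0,0,0.32]]
    - [[17.6,-7.7,-2.5],[0,0,0.32]]

```text
time: 1.23
eef_pos: [0.5603, 0.3339, 0.1984]
orientation: [-3.141, 0.0, -2.813]
ft_force: [-1.0, 0.6, -0.4]
opening: 0.0501
finger_force: 0.0
```

Run:
```python
from h import *
o=observe();print(o["time"],o["q"].round(3),o["eef_pos"].round(4),o["orientation"].round(3))
t=cam("top")
for p in[(271.8,183.5)]:print("head",ray(t,p,.075).round(4))
s=cam("side")
hs=cv2.resize(s["img"][110:270,205:360],None,fx=3.5,fy=3.5,interpolation=cv2.INTER_CUBIC);
tt=cv2.resize(t["img"][165:325,130:300],None,fx=2.5,fy=2.5);
cv2.imwrite("pics/a.png",cv2.convertScaleAbs(hs,alpha=1.4)[...,::-1])
```

```text
1.2333 [ 5.380e-01  4.750e-01  2.310e-01  1.327e+00 -1.000e-03  2.090e-01] [0.5603 0.3339 0.1984] [-3.141  0.    -2.813]
head [0.6515 0.0992 0.075 ]
```

View pics/a.png

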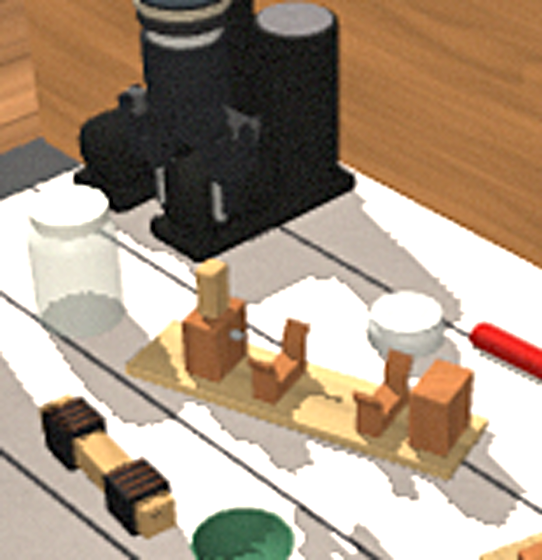

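The gripper is above and behind the tailstock in this view, and the post and stand are unmoved. Next: descend, grip the post and draw back.

Request:
step_arm:
  motion:
    - [[0,0,-3],[0,0,0]]
    - [[0,0,-6],[0,0,0]]
    - [[0,0,-9],[0,0,0]]
    - [[0,0,-10],[0,0,0]]
    - [[0,0,-10],[0,0,0]]

```text
time: 1.75
eef_pos: [0.5556, 0.3351, 0.0965]
orientation: [-3.14, -0.005, -2.812]
ft_force: [-0.4, -0.1, 0.3]
opening: 0.0502
finger_force: 0.0
```

Request:
step_arm:
  motion:
    - [[0,0,0],[0,0,0]]
    - [[0,0,0],[0,0,0]]
    - [[0,0,0],[0,0,0]]
    - [[0,0,0],[0,0,0]]
    - [[0,0,0],[0,0,0]]
  jaw: 1.5
  grip_force: 30

```text
time: 2.17
eef_pos: [0.5581, 0.3361, 0.1012]
orientation: [3.141, 0.002, -2.812]
ft_force: [-3.0, -4.0, 7.0]
opening: 0.0219
finger_force: 32.7
```

Request:
step_arm:
  motion:
    - [[-0.3,1,0],[0,0,0]]
    - [[-0.6,1.9,0],[0,0,0]]
    - [[-1,2.8,0],[0,0,0]]
    - [[-1.3,3.8,0],[0,0,0]]
    - [[-1.3,3.8,0],[0,0,0]]

```text
time: 2.58
eef_pos: [0.5463, 0.3707, 0.1011]
orientation: [-3.133, 0.003, -2.815]
ft_force: [5.6, -24.6, 11.0]
opening: 0.0214
finger_force: 34.3
```

Run:
```python
from h import *
o=observe();print(o["time"],o["eef_pos"].round(4),o["ft_force"].round(1),o["wrist_torque"].round(2))
s=cam("side")
hs=cv2.resize(s["img"][130:270,205:360],None,fx=3.5,fy=3.5,interpolation=cv2.INTER_CUBIC);
cv2.imwrite("pics/b.png",cv2.convertScaleAbs(hs,alpha=1.4)[...,::-1])
```

```text
2.5833 [0.5463 0.3707 0.1011] [  5.6 -24.6  11. ] [-4.19 -0.92 -0.11]
```

View pics/b.png

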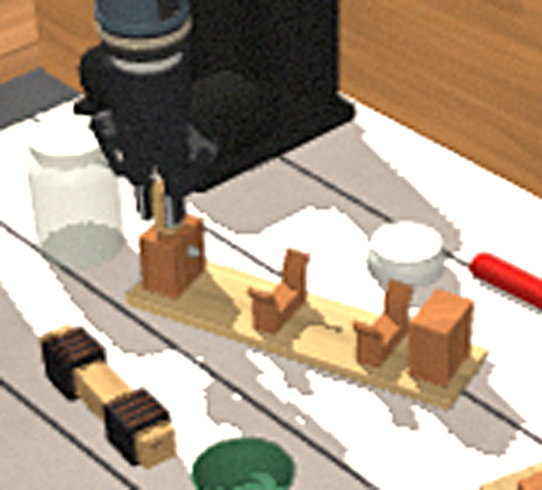

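The tailstock stands at the far end of the baseboard, against its stop. TCP is at stand y of about 176. I'll release and rise.

Request:
step_arm:
  motion:
    - [[0.1,-0.3,0],[0,0,0]]
    - [[0.1,-0.3,0],[0,0,0]]
    - [[0.1,-0.3,0],[0,0,0]]
    - [[0.1,-0.3,0],[0,0,0]]
    - [[0.1,-0.3,0],[0,0,0]]
  jaw: 5

```text
time: 3.05
eef_pos: [0.5455, 0.3714, 0.0993]
orientation: [3.141, 0.0, -2.812]
ft_force: [-0.6, -0.2, 0.1]
opening: 0.0502
finger_force: 0.0
```

Request:
step_arm:
  motion:
    - [[0,0,3],[0,0,0]]
    - [[0,0,6],[0,0,0]]
    - [[0,0,9],[0,0,0]]
    - [[0,0,10],[0,0,0]]
    - [[0,0,10],[0,0,0]]

```text
time: 3.47
eef_pos: [0.5467, 0.372, 0.2025]
orientation: [3.14, 0.005, -2.812]
ft_force: [0.3, -0.1, 0.1]
opening: 0.0497
finger_force: 0.0
```

Request:
step_arm:
  motion:
    - [[-15,-10,0],[0,0,-0.45]]
    - [[-15,-10,0],[0,0,-0.45]]
    - [[-15,-10,0],[0,0,-0.45]]
    - [[-15,-10,0],[0,0,-0.45]]
    - [[-15,-10,0],[0,0,-0.45]]

```text
time: 3.88
eef_pos: [0.3901, 0.2674, 0.1975]
orientation: [-3.138, -0.004, 3.016]
ft_force: [-0.9, 0.0, 1.0]
opening: 0.0499
finger_force: 0.0
```

Request:
step_arm:
  motion:
    - [[0,0,0],[0,0,0]]
    - [[0,0,0],[0,0,0]]
  jaw: 8

```text
time: 4.05
eef_pos: [0.3952, 0.2708, 0.1988]
orientation: [3.141, 0.0, 3.021]
ft_force: [1.0, 0.3, -0.2]
opening: 0.0723
finger_force: 0.0
```

Run:
```python
from h import *
o=observe();print(o["time"],o["q"].round(3),o["eef_pos"].round(4),o["orientation"].round(3))
s=cam("side");t=cam("top")
for k in blobs(s,(13,60,60),(25,255,255),30,(225,150,275,200)):print("post side",cv2.boundingRect(k),cv2.contourArea(k))
p=np.array([.615,.2078])+.174*np.array([-.324,.946]);print(proj(s,[*p,.124]),proj(t,[*p,.124]))
for k in blobs(t,(8,60,20),(25,255,255),50,(165,285,258,318)):print("wood",rect(t,k,.037))
```

```text
4.05 [ 0.601  0.18  -0.204  1.187 -0.     0.721] [0.3952 0.2708 0.1988] [3.141 0.    3.021]
post side (248, 180, 11, 17) 127.5
[252.81486159 182.49226375] [151.5139757 230.2494945]
wood [392.6 263.1  47.3  25.5  83.3]
wood [383.5 185.9  30.5  16.3  -5.2]
```

Request:
step_arm:
  motion:
    - [[0,0,-3],[0,0,-0.6]]
    - [[0,0,-3],[0,0,-0.6]]
    - [[0,0,-3],[0,0,-0.6]]
    - [[0,0,-3],[0,0,-0.6]]
    - [[0,0,-3],[0,0,-0.6]]
  jaw: 6

```text
time: 4.57
eef_pos: [0.3967, 0.2716, 0.1682]
orientation: [-3.141, -0.0, 2.415]
ft_force: [-0.5, 0.4, 0.3]
opening: 0.0601
finger_force: 0.0
```

Request:
step_arm:
  motion:
    - [[0,0,-3],[0,0,-0.6]]
    - [[0,0,-3],[0,0,-0.6]]
    - [[0,0,-3],[0,0,-0.6]]
    - [[0,0,-3],[0,0,-0.6]]
    - [[0,0,-3],[0,0,-0.6]]

```text
time: 4.98
eef_pos: [0.3966, 0.2716, 0.1382]
orientation: [-3.141, 0.0, 1.815]
ft_force: [-0.3, 0.0, 0.5]
opening: 0.0601
finger_force: 0.0
```

Request:
step_arm:
  motion:
    - [[0,0,0],[0,0,-0.367]]
    - [[0,0,0],[0,0,-0.367]]
    - [[0,0,0],[0,0,-0.367]]
    - [[0,0,0],[0,0,-0.367]]
    - [[0,0,0],[0,0,-0.367]]

```text
time: 5.4
eef_pos: [0.3963, 0.2714, 0.1385]
orientation: [-3.141, 0.0, 1.458]
ft_force: [-0.2, 0.5, -0.3]
opening: 0.0601
finger_force: 0.0
```

Request:
step_arm:
  motion:
    - [[0,0,-3],[0,0,0]]
    - [[0,0,-6],[0,0,0]]
    - [[0,0,-8],[0,0,0]]
    - [[0,0,-8],[0,0,0]]
    - [[0,0,-8],[0,0,0]]

```text
time: 5.82
eef_pos: [0.3952, 0.2706, 0.0585]
orientation: [-3.14, 0.002, 1.457]
ft_force: [0.6, 0.7, 1.0]
opening: 0.0603
finger_force: 0.0
```

Request:
step_arm:
  motion:
    - [[0,0,-2],[0,0,0]]
    - [[0,0,-4],[0,0,0]]
    - [[0,0,-4],[0,0,0]]
    - [[0,0,-4],[0,0,0]]
    - [[0,0,-4],[0,0,0]]

```text
time: 6.23
eef_pos: [0.3965, 0.2715, 0.0207]
orientation: [3.14, -0.001, 1.455]
ft_force: [-0.4, -0.3, 0.5]
opening: 0.0599
finger_force: 0.0
```

Request:
step_arm:
  motion:
    - [[0,0,0],[0,0,0]]
    - [[0,0,0],[0,0,0]]
    - [[0,0,0],[0,0,0]]
    - [[0,0,0],[0,0,0]]
    - [[0,0,0],[0,0,0]]
  jaw: 2
  grip_force: 50

```text
time: 6.65
eef_pos: [0.3961, 0.2713, 0.0203]
orientation: [3.14, -0.001, 1.454]
ft_force: [-0.8, -0.3, 8.4]
opening: 0.0291
finger_force: 49.9
```

Request:
step_arm:
  motion:
    - [[0,0,3],[0,0,0]]
    - [[0,0,6],[0,0,0]]
    - [[0,0,9],[0,0,0]]
    - [[0,0,11],[0,0,0]]
    - [[0,0,11],[0,0,0]]

```text
time: 7.07
eef_pos: [0.3974, 0.2721, 0.1334]
orientation: [3.137, -0.004, 1.454]
ft_force: [1.0, 1.6, -2.1]
opening: 0.0293
finger_force: 51.1
```

Request:
step_arm:
  motion:
    - [[0,0,0],[0,0,0.22]]
    - [[0,0,0],[0,0,0.445]]
    - [[0,0,0],[0,0,0.445]]
    - [[0,0,0],[0,0,0.445]]
    - [[0,0,0],[0,0,0.445]]

```text
time: 7.48
eef_pos: [0.395, 0.2705, 0.1284]
orientation: [-3.14, 0.0, 1.902]
ft_force: [-0.4, 0.8, -2.6]
opening: 0.029
finger_force: 50.9
```

Run:
```python
from h import *
o=observe();print(o["time"],o["q"].round(3),o["eef_pos"].round(4),o["orientation"].round(3),o["opening"],o["ft_force"].round(1))
s=cam("side")
hs=cv2.resize(s["img"][130:290,180:360],None,fx=3.5,fy=3.5,interpolation=cv2.INTER_CUBIC);
cv2.imwrite("pics/c.png",cv2.convertScaleAbs(hs,alpha=1.4)[...,::-1])
```

```text
7.4833 [ 0.6    0.23  -0.331  1.012 -0.     1.84 ] [0.395  0.2705 0.1284] [-3.14   0.     1.902] 0.02901137155011915 [-0.4  0.8 -2.6]
```

View pics/c.png

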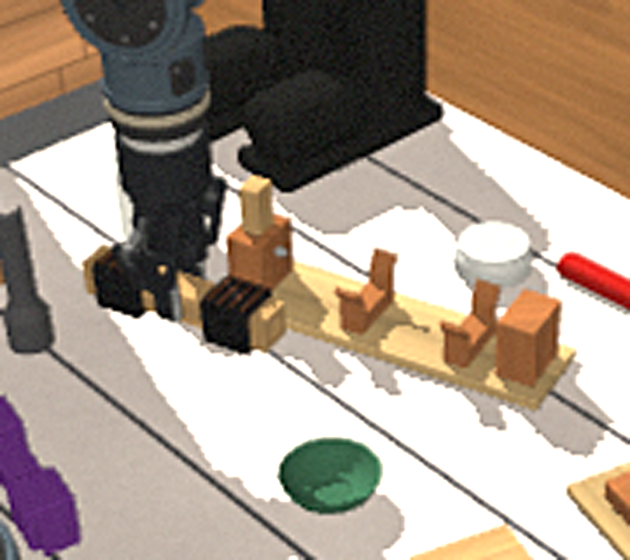

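The roller is held level in the gripper, with the saddles free.

Request:
step_arm:
  motion:
    - [[11,-2.4,0],[0,0,0]]
    - [[11,-2.4,0],[0,0,0]]
    - [[11,-2.4,0],[0,0,0]]
    - [[11,-2.4,0],[0,0,0]]
    - [[11,-2.4,0],[0,0,0]]

```text
time: 7.95
eef_pos: [0.5066, 0.2461, 0.1281]
orientation: [-3.14, 0.0, 1.894]
ft_force: [-1.0, -0.1, -2.8]
opening: 0.0293
finger_force: 51.2
```

Request:
step_arm:
  motion:
    - [[10.4,-2.2,0],[0,0,0]]
    - [[10.4,-2.2,0],[0,0,0]]
    - [[10.4,-2.2,0],[0,0,0]]
    - [[10.4,-2.2,0],[0,0,0]]
    - [[10.4,-2.2,0],[0,0,0]]

```text
time: 8.37
eef_pos: [0.6092, 0.2246, 0.128]
orientation: [-3.14, -0.0, 1.896]
ft_force: [-1.1, 0.7, -3.5]
opening: 0.029
finger_force: 51.3
```

Request:
step_arm:
  motion:
    - [[0,0,0],[0,0,0]]
    - [[0,0,0],[0,0,0]]
    - [[0,0,0],[0,0,0]]
    - [[0,0,0],[0,0,0]]

```text
time: 8.7
eef_pos: [0.6087, 0.2253, 0.1295]
orientation: [-3.142, -0.0, 1.899]
ft_force: [-0.0, 0.0, -3.3]
opening: 0.0293
finger_force: 51.3
```

Run:
```python
from h import *
o=observe();print(o["time"],o["q"].round(3),o["eef_pos"].round(4),o["orientation"].round(3),o["opening"],o["ft_force"].round(1))
t=cam("top")
hs=cv2.resize(t["img"][150:280,130:310],None,fx=4,fy=4,interpolation=cv2.INTER_CUBIC);
cv2.imwrite("pics/d.png",cv2.convertScaleAbs(hs,alpha=1.5)[...,::-1])
```

```text
8.7 [0.354 0.501 0.097 1.166 0.    1.597] [0.6087 0.2253 0.1295] [-3.142 -0.     1.899] 0.02932329676183006 [-0.   0.  -3.3]
```

View pics/d.png

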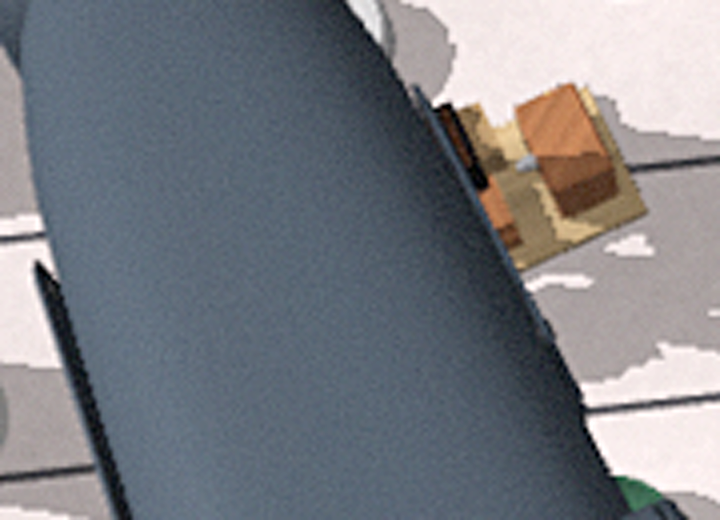

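The arm covers most of the roller. Its head-side cap shows near (252,182), clear of the head pin tip at (262,190). I'll check that against prediction.

Run:
```python
from h import *
t=cam("top");s=cam("side")
a=1.899;d=np.array([np.cos(a),np.sin(a)])
p=np.array([.6087,.2253])
print("cap top edge",proj(t,[*(p-.092*d),.1475]),"pin tip pred",proj(t,[*(np.array([.615,.2078])-.082*np.array([-.324,.946])),.054]))
print("side cap", proj(s,[*(p-.092*d),.1475]))
im=s["img"][130:260,220:360];cv2.imwrite("pics/e.png",cv2.convertScaleAbs(cv2.resize(im,None,fx=4,fy=4,interpolation=cv2.INTER_CUBIC),alpha=1.4)[...,::-1])
```

```text
cap top edge [251.94078    180.97185414] pin tip pred [260.10062543 191.64901005]
side cap [320.31233772 196.40921415]
```

View pics/e.png

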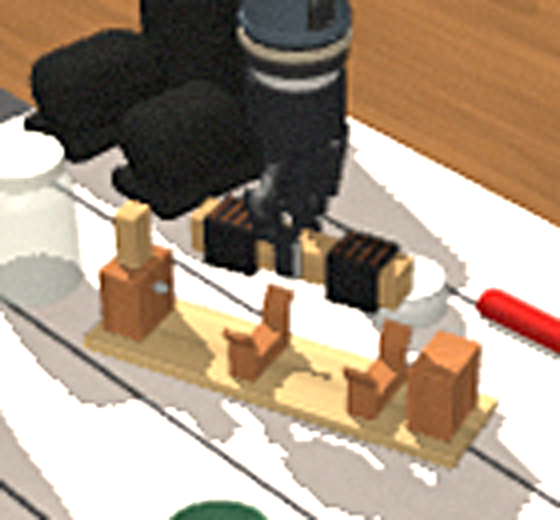

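The side view shows the cap's top edge at about (320,196), which matches the prediction, so I can lower.

Request:
step_arm:
  motion:
    - [[0,0,-2],[0,0,0]]
    - [[0,0,-4],[0,0,0]]
    - [[0,0,-5.5],[0,0,0]]
    - [[0,0,-6.5],[0,0,0]]
    - [[0,0,-6.5],[0,0,0]]

```text
time: 9.27
eef_pos: [0.6086, 0.2245, 0.0621]
orientation: [-3.139, 0.0, 1.899]
ft_force: [0.1, -0.1, -2.6]
opening: 0.0291
finger_force: 51.3
```

Request:
step_arm:
  motion:
    - [[0,0,-0.4],[0,0,0]]
    - [[0,0,-0.7],[0,0,0]]
    - [[0,0,-1.1],[0,0,0]]
    - [[0,0,-1.2],[0,0,0]]
    - [[0,0,-1.2],[0,0,0]]

```text
time: 9.68
eef_pos: [0.6097, 0.2249, 0.0525]
orientation: [3.141, -0.0, 1.899]
ft_force: [-0.0, -0.6, -2.0]
opening: 0.0291
finger_force: 51.3
```

Request:
step_arm:
  motion:
    - [[0,0,-0.1],[0,0,0]]
    - [[0,0,-0.1],[0,0,0]]
    - [[0,0,-0.1],[0,0,0]]
    - [[0,0,-0.1],[0,0,0]]
  jaw: 5.5

```text
time: 10.02
eef_pos: [0.6097, 0.2249, 0.0514]
orientation: [3.141, 0.0, 1.899]
ft_force: [-0.7, -0.4, -0.4]
opening: 0.0548
finger_force: 0.0
```

Request:
step_arm:
  motion:
    - [[0,0,2],[0,0,0]]
    - [[0,0,5],[0,0,0]]
    - [[0,0,9],[0,0,0]]
    - [[0,0,13],[0,0,0]]
    - [[0,0,15],[0,0,0]]

```text
time: 10.43
eef_pos: [0.6107, 0.2253, 0.2064]
orientation: [3.136, -0.0, 1.899]
ft_force: [0.5, 0.6, 0.5]
opening: 0.0555
finger_force: 0.0
```

Request:
step_arm:
  motion:
    - [[-4,14,0],[0,0,0.6]]
    - [[-4,14,0],[0,0,0.6]]
    - [[-4,14,0],[0,0,0.6]]
    - [[-4,14,0],[0,0,0.6]]
    - [[-4,14,0],[0,0,0.6]]

```text
time: 10.85
eef_pos: [0.5678, 0.3694, 0.201]
orientation: [3.141, -0.001, 2.51]
ft_force: [-0.9, 0.0, -0.1]
opening: 0.0552
finger_force: 0.0
```

Request:
step_arm:
  motion:
    - [[0,0,0],[0,0,0.6]]
    - [[0,0,0],[0,0,0.6]]
    - [[0,0,0],[0,0,0.6]]
    - [[0,0,0],[0,0,0.6]]
    - [[0,0,0],[0,0,0.6]]

```text
time: 11.27
eef_pos: [0.5695, 0.3649, 0.2012]
orientation: [-3.142, 0.0, 3.105]
ft_force: [0.2, 0.3, 0.7]
opening: 0.0549
finger_force: 0.0
```

Request:
step_arm:
  motion:
    - [[0,0,0],[0,0,0.37]]
    - [[0,0,0],[0,0,0.37]]
    - [[0,0,0],[0,0,0.37]]
    - [[0,0,0],[0,0,0.37]]
    - [[0,0,0],[0,0,0.37]]
  jaw: 5

```text
time: 11.68
eef_pos: [0.5696, 0.3648, 0.2012]
orientation: [-3.142, 0.0, -2.818]
ft_force: [-0.2, 0.2, -0.1]
opening: 0.0498
finger_force: 0.0
```

Run:
```python
from h import *
o=observe();print(o["time"],o["q"].round(3),o["eef_pos"].round(4),o["orientation"].round(3),o["opening"],o["ft_force"].round(1))
s=cam("side")
im=s["img"][130:260,220:360];cv2.imwrite("pics/f.png",cv2.convertScaleAbs(cv2.resize(im,None,fx=4,fy=4,interpolation=cv2.INTER_CUBIC),alpha=1.4)[...,::-1])
```

```text
11.6833 [ 0.57   0.518  0.312  1.365 -0.     0.246] [0.5696 0.3648 0.2012] [-3.142  0.    -2.818] 0.049765639629474175 [-0.2  0.2 -0.1]
```

View pics/f.png

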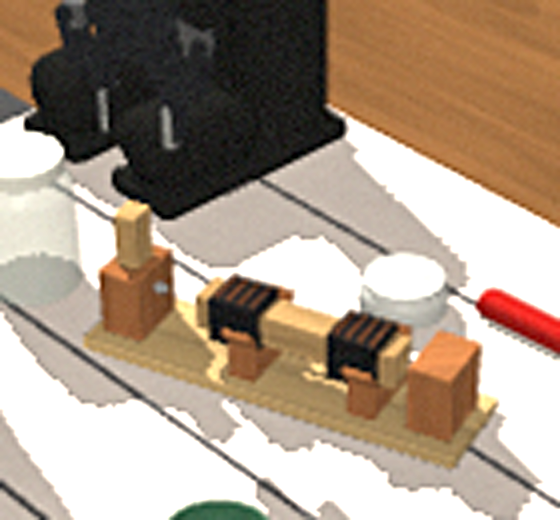

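The roller rests in both saddles, end cap clear of the head pin. Next: grip the post and slide home.

Request:
step_arm:
  motion:
    - [[-1.1,0.75,-3],[0,0,0]]
    - [[-1.1,0.75,-6],[0,0,0]]
    - [[-1.1,0.75,-9],[0,0,0]]
    - [[-1.1,0.75,-10],[0,0,0]]
    - [[-1.1,0.75,-10],[0,0,0]]

```text
time: 12.15
eef_pos: [0.557, 0.3713, 0.0984]
orientation: [-3.14, -0.005, -2.817]
ft_force: [-0.2, -0.2, 0.2]
opening: 0.0499
finger_force: 0.0
```

Request:
step_arm:
  motion:
    - [[0,0,0],[0,0,0]]
    - [[0,0,0],[0,0,0]]
    - [[0,0,0],[0,0,0]]
    - [[0,0,0],[0,0,0]]
    - [[0,0,0],[0,0,0]]
  jaw: 1.5
  grip_force: 30

```text
time: 12.57
eef_pos: [0.5596, 0.3731, 0.1034]
orientation: [3.141, 0.004, -2.815]
ft_force: [-0.5, 0.2, 7.3]
opening: 0.0216
finger_force: 32.7
```

Request:
step_arm:
  motion:
    - [[0.2,-0.6,0],[0,0,0]]
    - [[0.4,-1.2,0],[0,0,0]]
    - [[0.6,-1.8,0],[0,0,0]]
    - [[0.8,-2.4,0],[0,0,0]]
    - [[1.0,-3.0,0],[0,0,0]]

```text
time: 12.98
eef_pos: [0.5698, 0.3433, 0.1034]
orientation: [3.14, 0.004, -2.814]
ft_force: [0.5, 4.2, 5.4]
opening: 0.0216
finger_force: 32.6
```

Request:
step_arm:
  motion:
    - [[0.2,-0.5,0],[0,0,0]]
    - [[0.34,-1.0,0],[0,0,0]]
    - [[0.5,-1.5,0],[0,0,0]]
    - [[0.68,-2.0,0],[0,0,0]]
    - [[0.68,-2.0,0],[0,0,0]]

```text
time: 13.4
eef_pos: [0.5769, 0.3227, 0.1034]
orientation: [3.141, 0.004, -2.815]
ft_force: [2.1, -0.5, 6.2]
opening: 0.0221
finger_force: 32.7
```

Request:
step_arm:
  motion:
    - [[0.07,-0.2,0],[0,0,0]]
    - [[0.13,-0.4,0],[0,0,0]]
    - [[0.17,-0.5,0],[0,0,0]]
    - [[0.17,-0.5,0],[0,0,0]]

```text
time: 13.73
eef_pos: [0.5783, 0.3184, 0.1034]
orientation: [3.14, 0.004, -2.814]
ft_force: [0.4, 2.1, 5.4]
opening: 0.0213
finger_force: 32.7
```

Request:
step_arm:
  motion:
    - [[0.07,-0.2,0],[0,0,0]]
    - [[0.1,-0.3,0],[0,0,0]]
    - [[0.1,-0.3,0],[0,0,0]]

```text
time: 13.98
eef_pos: [0.5785, 0.3177, 0.1034]
orientation: [3.136, 0.004, -2.813]
ft_force: [-4.1, 14.7, 4.8]
opening: 0.0216
finger_force: 32.4
```

Request:
step_arm:
  motion:
    - [[0.03,-0.1,0],[0,0,0]]
    - [[0.07,-0.2,0],[0,0,0]]
    - [[0.07,-0.2,0],[0,0,0]]

```text
time: 14.23
eef_pos: [0.5786, 0.3176, 0.1034]
orientation: [3.133, 0.004, -2.811]
ft_force: [-7.3, 23.3, 4.2]
opening: 0.0219
finger_force: 33.2
```

Request:
step_arm:
  motion:
    - [[-0.1,0.3,0],[0,0,0]]
    - [[-0.1,0.3,0],[0,0,0]]
    - [[-0.1,0.3,0],[0,0,0]]
    - [[-0.1,0.3,0],[0,0,0]]
  jaw: 5

```text
time: 14.57
eef_pos: [0.578, 0.3149, 0.1014]
orientation: [-3.141, 0.0, -2.815]
ft_force: [-0.4, -0.0, -0.9]
opening: 0.05
finger_force: 0.0
```

Request:
step_arm:
  motion:
    - [[0,0,3],[0,0,0]]
    - [[0,0,6],[0,0,0]]
    - [[0,0,10],[0,0,0]]
    - [[0,0,12],[0,0,0]]
    - [[0,0,12],[0,0,0]]

```text
time: 14.98
eef_pos: [0.5798, 0.3157, 0.227]
orientation: [3.141, 0.008, -2.815]
ft_force: [-0.5, -0.3, 0.6]
opening: 0.0499
finger_force: 0.0
```

Request:
step_arm:
  motion:
    - [[-15,-16,5],[0,0,-0.6]]
    - [[-15,-16,5],[0,0,-0.6]]
    - [[-15,-16,5],[0,0,-0.6]]
    - [[-15,-16,5],[0,0,-0.6]]
    - [[-15,-16,5],[0,0,-0.6]]

```text
time: 15.4
eef_pos: [0.4372, 0.1654, 0.2671]
orientation: [-3.141, -0.0, 2.862]
ft_force: [0.1, 0.0, 0.4]
opening: 0.0499
finger_force: 0.0
```

Request:
step_arm:
  motion:
    - [[0,-18,0],[0,0,-0.6]]
    - [[0,-18,0],[0,0,-0.6]]
    - [[0,-18,0],[0,0,-0.6]]
    - [[0,-18,0],[0,0,-0.6]]
    - [[0,-18,0],[0,0,-0.6]]
  jaw: 8

```text
time: 15.82
eef_pos: [0.4379, -0.0173, 0.2674]
orientation: [-3.14, 0.001, 2.259]
ft_force: [0.7, 0.5, 0.6]
opening: 0.0799
finger_force: 0.0
```

Run:
```python
from h import *
o=observe();print(o["time"],o["q"].round(3),o["eef_pos"].round(4),o["orientation"].round(3),o["opening"],o["ft_force"].round(1))
s=cam("side");t=cam("top")
a=cv2.resize(s["img"][150:260,220:360],None,fx=4,fy=4,interpolation=cv2.INTER_CUBIC)
b=cv2.resize(t["img"][160:270,140:300],None,fx=3.5,fy=3.5*40/35,interpolation=cv2.INTER_CUBIC)[:, :560]
print(a.shape,b.shape)
h=min(a.shape[0],b.shape[0])
cv2.imwrite("pics/g.png",cv2.convertScaleAbs(cv2.resize(np.hstack([a[:h],b[:h]]),(800,int(h*800/1120))),alpha=1.4)[...,::-1])
for n,c,roi in(("top",t,(325,245,485,325)),("side",s,(290,275,390,385))):
    for k in blobs(c,(10,60,60),(25,255,255),150,roi):
        print(n,cv2.boundingRect(k),cv2.contourArea(k),rect(c,k,.024),cv2.minAreaRect(k)[0])
```

```text
15.8167 [-0.038  0.081 -0.143  1.347 -0.002  0.845] [ 0.4379 -0.0173  0.2674] [-3.140e+00  1.000e-03  2.259e+00] 0.07992857305701466 [0.7 0.5 0.6]
(440, 560, 3) (440, 560, 3)
top (435, 277, 40, 45) 975.5 [ 337.9 -295.9   92.4   62.8  -35.3] (454.40008544921875, 298.70001220703125)
side (339, 350, 43, 30) 922.5 [ 332.7 -303.4   94.3   75.   -35.1] (359.9017333984375, 364.2384948730469)
side (316, 308, 41, 32) 762.5 [ 384.8 -175.6   98.6   77.3  -18.6] (335.7680358886719, 322.89691162109375)
side (297, 280, 37, 29) 641.5 [420.6 -62.1  99.1  79.8 -18. ] (315.01129150390625, 293.53167724609375)
side (347, 275, 43, 49) 1074.0 [ 518.8 -167.8  183.8  121.1   38.5] (368.0, 299.0)
```

View pics/g.png

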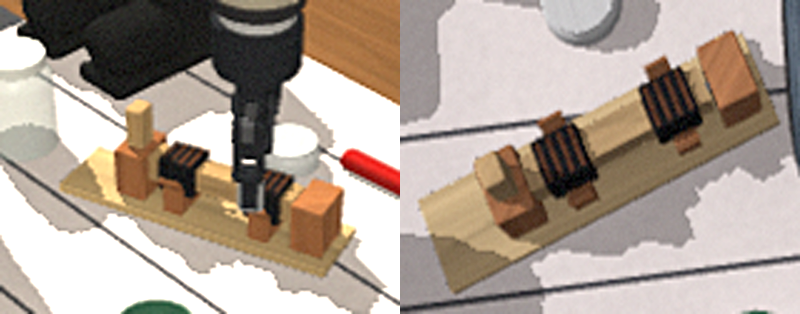

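Top and side views agree: the roller sits between headstock and tailstock with no gap at either face. Now a quick kinematic check on which tool tilts are feasible for turning the treads.

```bash
cat > kin.py <<'E'
import numpy as np
from scipy.optimize import least_squares
D=np.array([[.2388,-.0143,.5246,.2417],[.475,.231,.6523,.1984],[.18,-.204,.4791,.1988],[.23,-.331,.4787,.1284],[.501,.097,.649,.1295],[.518,.312,.6764,.2012],[.081,-.143,.4382,.2674]])
f=lambda p,q2,q3:(p[0]+p[1]*np.sin(q2)+p[2]*np.cos(q2-q3),p[3]+p[1]*np.cos(q2)-p[2]*np.sin(q2-q3))
g=lambda p:np.r_[f(p,D[:,0],D[:,1])[0]-D[:,2],f(p,D[:,0],D[:,1])[1]-D[:,3]]
s=least_squares(g,[0,.4,.4,0]);p=s.x
if __name__=="__main__":
    print(p.round(4),abs(s.fun).max())
    for T in(.25,.32):
      for r,z,tilts in((.36,.02,(-30,-20)),(.43,.02,(-45,-30,-20)),(.43,.06,(45,60,70)),(.36,.06,(45,60,70)),(.52,.06,(45,60,70)),(.6,.045,(45,60,70)),(.5,.07,(-45,-30,-20)),(.36,.07,(-45,-30))):
        for t in tilts:
            a=np.radians(t); # tilt>0: tool points outwards
            rw=r-T*np.sin(a);zw=z+T*np.cos(a)-T
            k=least_squares(lambda q:np.array(f(p,*q))-[rw,zw],[.3,0]);q2,q3=k.x;q4=np.pi/2-a-q2+q3
            ok=k.cost<1e-8 and -1.03<q2<1.9 and -1.14<q3<1.46 and -1.82<q4<2.27
            print(T,r,z,t,np.round([q2,q3,q4],2),ok)
E
python3 kin.py
```

```text
[ 0.0082  0.5702  0.3964 -0.2138] 0.004832787651907089
0.25 0.36 0.02 -30 [ 0.43 -0.5   1.17] True
0.25 0.36 0.02 -20 [ 0.35 -0.57  1.  ] True
0.25 0.43 0.02 -45 [ 0.63 -0.22  1.5 ] True
0.25 0.43 0.02 -30 [ 0.52 -0.32  1.25] True
0.25 0.43 0.02 -20 [ 0.44 -0.4   1.07] True
0.25 0.43 0.06 45 [ 0.15 -1.01 -0.37] True
0.25 0.43 0.06 60 [ 0.31 -1.18 -0.96] False
0.25 0.43 0.06 70 [ 0.53 -1.3  -1.48] False
0.25 0.36 0.06 45 [ 0.05 -1.14 -0.41] False
0.25 0.36 0.06 60 [ 0.31 -1.36 -1.14] False
0.25 0.36 0.06 70 [ 0.82 -1.57 -2.04] False
0.25 0.52 0.06 45 [ 0.26 -0.82 -0.3 ] True
0.25 0.52 0.06 60 [ 0.36 -0.97 -0.81] True
0.25 0.52 0.06 70 [ 0.48 -1.06 -1.19] True
0.25 0.6 0.045 45 [ 0.39 -0.66 -0.26] True
0.25 0.6 0.045 60 [ 0.46 -0.8  -0.73] True
0.25 0.6 0.045 70 [ 0.55 -0.87 -1.07] True
0.25 0.5 0.07 -45 [0.66 0.02 1.71] True
0.25 0.5 0.07 -30 [ 0.55 -0.09  1.46] True
0.25 0.5 0.07 -20 [ 0.47 -0.17  1.27] True
0.25 0.36 0.07 -45 [ 0.48 -0.36  1.52] True
0.25 0.36 0.07 -30 [ 0.36 -0.44  1.3 ] True
0.32 0.36 0.02 -30 [ 0.49 -0.42  1.19] True
0.32 0.36 0.02 -20 [ 0.39 -0.52  1.01] True
0.
[... 164 characters left out ...]
52] False
0.32 0.43 0.06 60 [ 0.63 -1.44 -1.55] False
0.32 0.43 0.06 70 [ 1.09 -1.57 -2.31] False
0.32 0.36 0.06 45 [ 0.08 -1.29 -0.58] False
0.32 0.36 0.06 60 [ 0.58 -1.57 -1.63] False
0.32 0.36 0.06 70 [ 0.68 -1.57 -1.9 ] False
0.32 0.52 0.06 45 [ 0.26 -0.95 -0.43] True
0.32 0.52 0.06 60 [ 0.47 -1.16 -1.1 ] False
0.32 0.52 0.06 70 [ 0.75 -1.29 -1.68] False
0.32 0.6 0.045 45 [ 0.38 -0.79 -0.38] True
0.32 0.6 0.045 60 [ 0.52 -0.97 -0.97] True
0.32 0.6 0.045 70 [ 0.7  -1.06 -1.41] True
0.32 0.5 0.07 -45 [0.76 0.15 1.75] True
0.32 0.5 0.07 -30 [0.61 0.   1.49] True
0.32 0.5 0.07 -20 [ 0.51 -0.11  1.29] True
0.32 0.36 0.07 -45 [ 0.57 -0.25  1.54] True
0.32 0.36 0.07 -30 [ 0.42 -0.37  1.31] True
```

Request:
step_arm:
  motion:
    - [[-1.2,-3.7,-8],[0,0,0.572]]
    - [[-1.2,-3.7,-8],[0,0,0.572]]
    - [[-1.2,-3.7,-8],[0,0,0.572]]
    - [[-1.2,-3.7,-8],[0,0,0.572]]
    - [[-1.2,-3.7,-8],[0,0,0.572]]
  jaw: 8.2

```text
time: 16.33
eef_pos: [0.4259, -0.0495, 0.1863]
orientation: [-3.141, -0.002, 2.85]
ft_force: [-0.3, 0.4, 0.5]
opening: 0.082
finger_force: 0.0
```

Request:
step_arm:
  motion:
    - [[0,0,-4],[0.12,0.374,0]]
    - [[0,0,-4],[0.12,0.374,0]]
    - [[0,0,-4],[0.12,0.374,0]]
    - [[0,0,-4],[0.12,0.374,0]]
    - [[0,0,-4],[0.12,0.374,0]]

```text
time: 16.75
eef_pos: [0.4276, -0.0496, 0.1451]
orientation: [3.138, -0.397, 2.843]
ft_force: [-1.0, -0.1, -0.1]
opening: 0.082
finger_force: 0.0
```

Request:
step_arm:
  motion:
    - [[0,0,0],[0.12,0.374,0]]
    - [[0,0,0],[0.12,0.374,0]]
    - [[0,0,0],[0.12,0.374,0]]
    - [[0,0,0],[0.12,0.374,0]]
    - [[0,0,0],[0.12,0.374,0]]

```text
time: 17.17
eef_pos: [0.4267, -0.0496, 0.1456]
orientation: [3.132, -0.786, 2.846]
ft_force: [0.3, 0.5, 0.7]
opening: 0.0817
finger_force: 0.0
```

```bash
cat > st.py <<'E'
from h import *
o=observe();Rm=R.from_euler("xyz",o["orientation"]).as_matrix()
print(round(o["time"],2),"q",o["q"].round(2),"p",(o["eef_pos"]*1000).round(1),"op",round(o["opening"]*1000,1),"ff",round(o["finger_force"],1),"F",o["ft_force"].round(1))
z=Rm[:,2];y=Rm[:,1];a=np.degrees(np.arctan2(y[1],y[0]))
print("toolz",z.round(3),"tooly",y.round(3),"close angle",round(a%180,1),"closing tilt",round(np.degrees(np.arcsin(y[2])),1),"tilt",round(np.degrees(np.arctan2(z@np.r_[y[1]*np.sign(y[1]),-y[0]*np.sign(y[1]),0],-z[2])),1))
E
python3 st.py
```

```text
17.17 q [-0.18  0.72  0.21  1.84  0.09  0.08] p [426.7 -49.6 145.6] op 81.7 ff 0.0 F [0.3 0.5 0.7]
toolz [-0.674  0.215 -0.706] tooly [0.298 0.955 0.007] close angle 72.7 closing tilt 0.4 tilt -45.1
```

Request:
step_arm:
  motion:
    - [[-0.1,-0.45,-3],[0,0,0]]
    - [[-0.1,-0.45,-6],[0,0,0]]
    - [[-0.1,-0.45,-9],[0,0,0]]
    - [[-0.1,-0.45,-11.3],[0,0,0]]
    - [[-0.1,-0.45,-11.3],[0,0,0]]

```text
time: 17.58
eef_pos: [0.4248, -0.0539, 0.0338]
orientation: [3.132, -0.781, 2.846]
ft_force: [0.1, -0.4, 1.0]
opening: 0.0819
finger_force: 0.0
```

Request:
step_arm:
  motion:
    - [[0,0,-0.5],[0,0,0]]
    - [[0,0,-1],[0,0,0]]
    - [[0,0,-1.4],[0,0,0]]
    - [[0,0,-1.6],[0,0,0]]
    - [[0,0,-1.6],[0,0,0]]

```text
time: 18.0
eef_pos: [0.4261, -0.0544, 0.0188]
orientation: [3.132, -0.784, 2.845]
ft_force: [-1.0, -0.3, 0.6]
opening: 0.0818
finger_force: 0.0
```

Request:
step_arm:
  motion:
    - [[0,0,0],[0,0,0]]
    - [[0,0,0],[0,0,0]]
    - [[0,0,0],[0,0,0]]
    - [[0,0,0],[0,0,0]]
    - [[0,0,0],[0,0,0]]
  jaw: 5
  grip_force: 40

```text
time: 18.42
eef_pos: [0.4261, -0.0544, 0.0189]
orientation: [3.132, -0.785, 2.845]
ft_force: [1.3, -0.1, 5.3]
opening: 0.0593
finger_force: 43.8
```

Request:
step_arm:
  motion:
    - [[0,0,2],[0,0,0]]
    - [[0,0,5],[0,0,0]]
    - [[0,0,8],[0,0,0]]
    - [[0,0,8],[0,0,0]]
    - [[0,0,8],[0,0,0]]

```text
time: 18.83
eef_pos: [0.4266, -0.0545, 0.0992]
orientation: [3.132, -0.782, 2.845]
ft_force: [-0.5, 0.0, -1.8]
opening: 0.0592
finger_force: 43.3
```

```bash
python3 st.py
python3 - <<'E'
from h import *
s=cam("side")
im=s["img"][200:390,230:430]
cv2.imwrite("pics/h.png",cv2.convertScaleAbs(cv2.resize(im,None,fx=3,fy=3,interpolation=cv2.INTER_CUBIC),alpha=1.4)[...,::-1])
E
```

```text
18.83 q [-0.19  0.76  0.16  1.75  0.09  0.08] p [426.6 -54.5  99.2] op 59.2 ff 43.3 F [-0.5  0.  -1.8]
toolz [-0.671  0.216 -0.709] tooly [0.299 0.954 0.007] close angle 72.6 closing tilt 0.4 tilt -44.8
```

View pics/h.png

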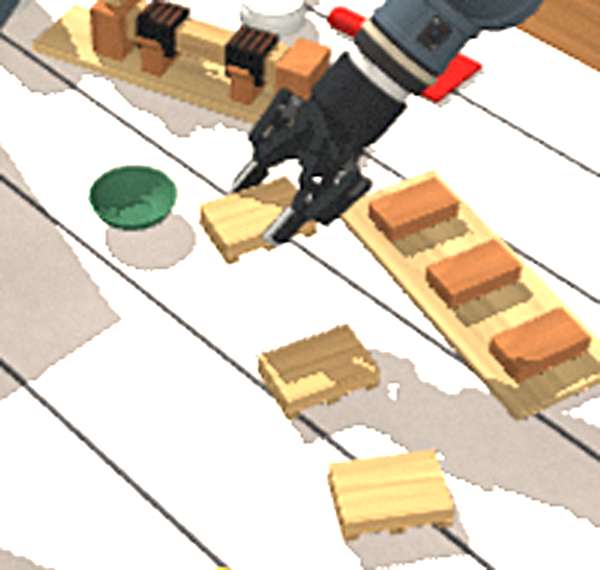

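Tread 1 is lifted level in the jaws (side crop), with the other two treads untouched. Swinging it out and standing it on end.

Request:
step_arm:
  motion:
    - [[6.6,5.4,3],[0,0,0.3]]
    - [[6.6,5.4,3],[0,0,0.3]]
    - [[6.6,5.4,3],[0,0,0.3]]
    - [[6.6,5.4,3],[0,0,0.3]]
    - [[6.6,5.4,3],[0,0,0.3]]

```text
time: 19.3
eef_pos: [0.4918, 0.0007, 0.1268]
orientation: [3.132, -0.787, -3.137]
ft_force: [-0.4, -0.3, -1.0]
opening: 0.0591
finger_force: 43.7
```

Request:
step_arm:
  motion:
    - [[0,0,0],[0,-0.11,0]]
    - [[0,0,0],[0,-0.22,0]]
    - [[0,0,0],[0,-0.33,0]]
    - [[0,0,0],[0,-0.44,0]]
    - [[0,0,0],[0,-0.55,0]]

```text
time: 19.72
eef_pos: [0.491, -0.0016, 0.1277]
orientation: [3.134, -0.232, 3.141]
ft_force: [0.7, 0.5, -0.8]
opening: 0.059
finger_force: 43.6
```

Request:
step_arm:
  motion:
    - [[0,0,0],[0,-0.11,0]]
    - [[0,0,0],[0,-0.22,0]]
    - [[0,0,0],[0,-0.33,0]]
    - [[0,0,0],[0,-0.44,0]]
    - [[0,0,0],[0,-0.55,0]]

```text
time: 20.13
eef_pos: [0.4902, -0.0016, 0.1281]
orientation: [3.135, 0.319, 3.141]
ft_force: [0.1, -0.1, -2.1]
opening: 0.059
finger_force: 43.6
```

Request:
step_arm:
  motion:
    - [[0,0,0],[0,-0.11,0]]
    - [[0,0,0],[0,-0.22,0]]
    - [[0,0,0],[0,-0.33,0]]
    - [[0,0,0],[0,-0.44,0]]
    - [[0,0,0],[0,-0.471,0]]

```text
time: 20.55
eef_pos: [0.4881, -0.0016, 0.1271]
orientation: [3.136, 0.787, 3.141]
ft_force: [-0.1, -0.1, -2.5]
opening: 0.0588
finger_force: 43.6
```

Request:
step_arm:
  motion:
    - [[0,0,0],[0,0,0]]
    - [[0,0,0],[0,0,0]]
    - [[0,0,0],[0,0,0]]

```text
time: 20.8
eef_pos: [0.4919, -0.001, 0.1282]
orientation: [3.136, 0.783, -3.14]
ft_force: [1.2, 0.5, -0.9]
opening: 0.059
finger_force: 43.7
```

```bash
python3 st.py
```

```text
20.8 q [-0.01 -0.06 -1.11 -0.26  0.01 -0.01] p [491.9  -1.  128.2] op 59.0 ff 43.7 F [ 1.2  0.5 -0.9]
toolz [ 0.705  0.006 -0.709] tooly [-0.005  1.     0.004] close angle 90.3 closing tilt 0.2 tilt 44.9
```

Run:
```python
from kin import *
T=.42
for r,z in((.492,.128),(.492,.045),(.54,.045),(.57,.045),(.6,.05)):
  for t in(30,35,40,45,50):
    a=np.radians(t);k=least_squares(lambda q:np.array(f(p,*q))-[r-T*np.sin(a),z+T*np.cos(a)-T],[.3,-.8]);q2,q3=k.x
    print(r,z,t,k.x.round(2),round(np.pi/2-a-q2+q3,2),k.cost<1e-8)
```

```text
0.492 0.128 30 [-0.  -0.8] 0.25 True
0.492 0.128 35 [-0.02 -0.89] 0.08 True
0.492 0.128 40 [-0.02 -0.99] -0.1 True
0.492 0.128 45 [ 0.01 -1.08] -0.3 True
0.492 0.128 50 [ 0.07 -1.19] -0.56 True
0.492 0.045 30 [ 0.18 -0.94] -0.08 True
0.492 0.045 35 [ 0.2  -1.04] -0.28 True
0.492 0.045 40 [ 0.26 -1.14] -0.53 True
0.492 0.045 45 [ 0.37 -1.25] -0.83 True
0.492 0.045 50 [ 0.59 -1.38] -1.28 True
0.54 0.045 30 [ 0.24 -0.84] -0.04 True
0.54 0.045 35 [ 0.26 -0.94] -0.23 True
0.54 0.045 40 [ 0.3  -1.03] -0.46 True
0.54 0.045 45 [ 0.37 -1.13] -0.72 True
0.54 0.045 50 [ 0.5  -1.23] -1.04 True
0.57 0.045 30 [ 0.28 -0.78] -0.01 True
0.57 0.045 35 [ 0.29 -0.87] -0.2 True
0.57 0.045 40 [ 0.32 -0.96] -0.41 True
0.57 0.045 45 [ 0.38 -1.06] -0.66 True
0.57 0.045 50 [ 0.49 -1.15] -0.94 True
0.6 0.05 30 [ 0.31 -0.71] 0.03 True
0.6 0.05 35 [ 0.31 -0.8 ] -0.15 True
0.6 0.05 40 [ 0.34 -0.89] -0.35 True
0.6 0.05 45 [ 0.38 -0.98] -0.58 True
0.6 0.05 50 [ 0.46 -1.07] -0.84 True
```

Request:
step_arm:
  motion:
    - [[4,0.6,0],[0,0,0]]
    - [[7.8,1.3,0],[0,0,0]]
    - [[7.8,1.3,0],[0,0,0]]
    - [[7.8,1.3,0],[0,0,0]]
    - [[7.8,1.3,0],[0,0,0]]

```text
time: 21.22
eef_pos: [0.5701, 0.0126, 0.128]
orientation: [3.137, 0.783, -3.139]
ft_force: [-1.1, 0.4, -1.0]
opening: 0.0588
finger_force: 44.4
```

Request:
step_arm:
  motion:
    - [[0,0,-2.5],[0,0,0]]
    - [[0,0,-5],[0,0,0]]
    - [[0,0,-7],[0,0,0]]
    - [[0,0,-7],[0,0,0]]
    - [[0,0,-7],[0,0,0]]

```text
time: 21.63
eef_pos: [0.5684, 0.0124, 0.0569]
orientation: [3.137, 0.781, -3.139]
ft_force: [-0.2, 0.2, -1.4]
opening: 0.0592
finger_force: 44.3
```

```bash
python3 st.py
```

```text
21.63 q [ 0.03  0.27 -1.08 -0.56 -0.01  0.02] p [568.4  12.4  56.9] op 59.2 ff 44.3 F [-0.2  0.2 -1.4]
toolz [ 0.704  0.007 -0.71 ] tooly [-0.006  1.     0.003] close angle 90.4 closing tilt 0.2 tilt 44.8
```

Request:
step_arm:
  motion:
    - [[0.3,0,-0.4],[0,0,0]]
    - [[0.3,0,-0.8],[0,0,0]]
    - [[0.3,0,-1.0],[0,0,0]]
    - [[0.3,0,-1.1],[0,0,0]]
    - [[0.3,0,-1.1],[0,0,0]]

```text
time: 22.05
eef_pos: [0.5729, 0.0126, 0.0478]
orientation: [3.137, 0.786, -3.138]
ft_force: [-0.6, 0.3, -1.4]
opening: 0.0589
finger_force: 44.4
```

Request:
step_arm:
  motion:
    - [[0,0,-0.1],[0,0,0]]
    - [[0,0,-0.15],[0,0,0]]
    - [[0,0,-0.15],[0,0,0]]

```text
time: 22.3
eef_pos: [0.5728, 0.0126, 0.046]
orientation: [3.137, 0.786, -3.138]
ft_force: [0.6, -0.4, -1.8]
opening: 0.0589
finger_force: 44.4
```

```bash
python3 st.py
```

```text
22.3 q [ 0.03  0.31 -1.09 -0.62 -0.01  0.02] p [572.8  12.6  46. ] op 58.9 ff 44.4 F [ 0.6 -0.4 -1.8]
toolz [ 0.707  0.007 -0.707] tooly [-0.007  1.     0.004] close angle 90.4 closing tilt 0.2 tilt 45.0
```

Request:
step_arm:
  motion:
    - [[0,0,-0.1],[0,0,0]]
    - [[0,0,-0.2],[0,0,0]]
    - [[0,0,-0.2],[0,0,0]]

```text
time: 22.55
eef_pos: [0.5729, 0.0126, 0.0439]
orientation: [3.137, 0.786, -3.138]
ft_force: [-0.5, -0.1, 1.2]
opening: 0.0592
finger_force: 44.6
```

Request:
step_arm:
  motion:
    - [[0,0,0],[0,0,0]]
    - [[0,0,0],[0,0,0]]
    - [[0,0,0],[0,0,0]]
    - [[0,0,0],[0,0,0]]
  jaw: 8

```text
time: 22.88
eef_pos: [0.5729, 0.0126, 0.044]
orientation: [3.137, 0.786, -3.138]
ft_force: [0.2, -0.1, -0.1]
opening: 0.08
finger_force: 0.0
```

Request:
step_arm:
  motion:
    - [[-2,0,2],[0,0,0]]
    - [[-4,0,4],[0,0,0]]
    - [[-5,0,7],[0,0,0]]
    - [[-5,0,11],[0,0,0]]
    - [[-5,0,15],[0,0,0]]

```text
time: 23.3
eef_pos: [0.5205, 0.0126, 0.1944]
orientation: [3.137, 0.783, -3.138]
ft_force: [2.5, 0.1, -0.2]
opening: 0.0797
finger_force: 0.0
```

```bash
python3 st.py
python3 - <<'E'
from h import *
s=cam("side")
im=s["img"][180:360,260:440]
cv2.imwrite("pics/i.png",cv2.convertScaleAbs(cv2.resize(im,None,fx=3,fy=3,interpolation=cv2.INTER_CUBIC),alpha=1.4)[...,::-1])
print(proj(s,[.58,.0126,.09]),proj(s,[.58,.0126,0]))
for k in blobs(s,(10,60,60),(25,255,255),100,(300,215,370,275)):print(cv2.boundingRect(k),cv2.contourArea(k))
E
```

```text
23.3 q [ 0.03 -0.15 -0.92  0.02 -0.02  0.02] p [520.5  12.6 194.4] op 79.7 ff 0.0 F [ 2.5  0.1 -0.2]
toolz [ 0.705  0.007 -0.709] tooly [-0.007  1.     0.004] close angle 90.4 closing tilt 0.2 tilt 44.8
[335.99555998 237.69265752] [334.60163226 260.34515619]
(342, 259, 28, 16) 288.0
(300, 215, 46, 51) 1080.5
```

View pics/i.png

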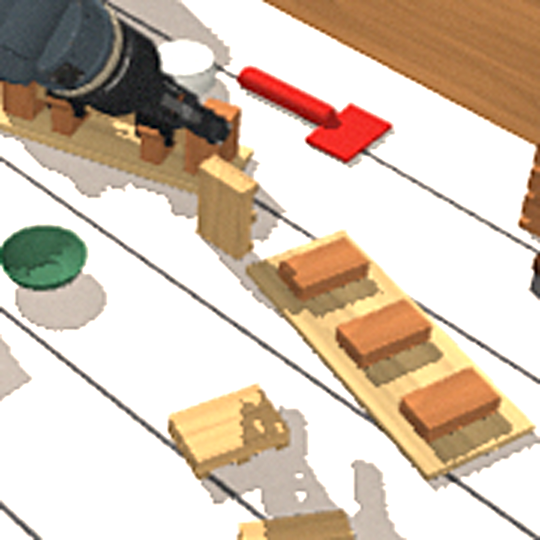

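Tread 1 stands on end at about (334,250) in the side view, smooth face towards the robot and ribs outward. Regrasping from the outer side.

Request:
step_arm:
  motion:
    - [[2,0,0],[0,0.11,0]]
    - [[4,0,0],[0,0.22,0]]
    - [[5.4,0,0],[0,0.33,0]]
    - [[5.4,0,0],[0,0.44,0]]
    - [[5.4,0,0],[0,0.55,0]]

```text
time: 23.77
eef_pos: [0.5777, 0.0126, 0.1954]
orientation: [3.135, 0.233, -3.139]
ft_force: [0.1, -0.3, -0.7]
opening: 0.0801
finger_force: 0.0
```

Request:
step_arm:
  motion:
    - [[0,0,0],[0,0.11,0]]
    - [[0,0,0],[0,0.22,0]]
    - [[0,0,0],[0,0.33,0]]
    - [[0,0,0],[0,0.44,0]]
    - [[0,0,0],[0,0.55,0]]

```text
time: 24.18
eef_pos: [0.5773, 0.0126, 0.1945]
orientation: [3.134, -0.318, -3.139]
ft_force: [1.0, -0.0, -0.7]
opening: 0.0796
finger_force: 0.0
```

Request:
step_arm:
  motion:
    - [[0,0,0],[0,0.11,0]]
    - [[0,0,0],[0,0.22,0]]
    - [[0,0,0],[0,0.33,0]]
    - [[0,0,0],[0,0.44,0]]
    - [[0,0,0],[0,0.471,0]]

```text
time: 24.6
eef_pos: [0.5778, 0.0126, 0.1766]
orientation: [3.132, -0.779, -3.138]
ft_force: [-1.1, -0.0, -3.4]
opening: 0.0802
finger_force: 0.0
```

Request:
step_arm:
  motion:
    - [[0,0,0],[0,0,0]]
    - [[0,0,0],[0,0,0]]
    - [[0,0,0],[0,0,0]]

```text
time: 24.85
eef_pos: [0.5703, 0.0126, 0.1922]
orientation: [3.132, -0.778, -3.138]
ft_force: [-0.1, -0.3, 0.6]
opening: 0.0796
finger_force: 0.0
```

```bash
python3 st.py
```

```text
24.85 q [0.01 0.99 0.91 2.27 0.02 0.01] p [570.3  12.6 192.2] op 79.6 ff 0.0 F [-0.1 -0.3  0.6]
toolz [-0.702  0.007 -0.712] tooly [0.004 1.    0.007] close angle 89.8 closing tilt 0.4 tilt -44.6
```

Request:
step_arm:
  motion:
    - [[0.4,0,-3],[0,0,0]]
    - [[0.4,0,-6],[0,0,0]]
    - [[0.4,0,-9],[0,0,0]]
    - [[0.4,0,-9],[0,0,0]]
    - [[0.4,0,-9],[0,0,0]]

```text
time: 25.27
eef_pos: [0.5741, 0.0126, 0.103]
orientation: [3.132, -0.779, -3.138]
ft_force: [0.0, -1.0, 0.9]
opening: 0.0798
finger_force: 0.0
```

```bash
python3 st.py
```

```text
25.27 q [0.01 1.03 0.77 2.09 0.02 0.01] p [574.1  12.6 103. ] op 79.8 ff 0.0 F [ 0.  -1.   0.9]
toolz [-0.703  0.007 -0.711] tooly [0.004 1.    0.007] close angle 89.8 closing tilt 0.4 tilt -44.6
```

Down another 42 mm, grip, lift.

Request:
step_arm:
  motion:
    - [[0,0,-1.5],[0,0,0]]
    - [[0,0,-3],[0,0,0]]
    - [[0,0,-4.2],[0,0,0]]
    - [[0,0,-4.2],[0,0,0]]
    - [[0,0,-4.2],[0,0,0]]

```text
time: 25.68
eef_pos: [0.5751, 0.0126, 0.0599]
orientation: [3.132, -0.779, -3.138]
ft_force: [-1.0, -0.2, -0.5]
opening: 0.0804
finger_force: 0.0
```

Request:
step_arm:
  motion:
    - [[0,0,0],[0,0,0]]
    - [[0,0,0],[0,0,0]]
    - [[0,0,0],[0,0,0]]
    - [[0,0,0],[0,0,0]]
    - [[0,0,0],[0,0,0]]
  jaw: 5
  grip_force: 40

```text
time: 26.1
eef_pos: [0.5754, 0.0126, 0.0597]
orientation: [3.132, -0.778, -3.139]
ft_force: [1.9, 0.5, 5.5]
opening: 0.0592
finger_force: 41.8
```

```bash
python3 st.py
```

```text
26.1 q [0.01 1.06 0.72 2.01 0.02 0.01] p [575.4  12.6  59.7] op 59.2 ff 41.8 F [1.9 0.5 5.5]
toolz [-0.702  0.007 -0.712] tooly [0.004 1.    0.007] close angle 89.8 closing tilt 0.4 tilt -44.6
```

Request:
step_arm:
  motion:
    - [[0,0,2],[0,0,0]]
    - [[0,0,4],[0,0,0]]
    - [[0,0,6],[0,-0.11,0]]
    - [[0,0,7],[0,-0.22,0]]
    - [[0,0,8],[0,-0.33,0]]

```text
time: 26.52
eef_pos: [0.576, 0.0126, 0.1379]
orientation: [3.133, -0.445, -3.139]
ft_force: [-0.5, 0.4, 0.4]
opening: 0.0598
finger_force: 43.6
```

Request:
step_arm:
  motion:
    - [[0,0,0],[0,-0.11,0]]
    - [[0,0,0],[0,-0.22,0]]
    - [[0,0,0],[0,-0.33,0]]
    - [[0,0,0],[0,-0.44,0]]
    - [[0,0,0],[0,-0.55,0]]

```text
time: 26.93
eef_pos: [0.5753, 0.0126, 0.1401]
orientation: [3.134, 0.108, -3.139]
ft_force: [-0.6, -0.5, -1.6]
opening: 0.0594
finger_force: 43.6
```

Request:
step_arm:
  motion:
    - [[0,0,0],[0,-0.11,0]]
    - [[0,0,0],[0,-0.22,0]]
    - [[0,0,0],[0,-0.33,0]]
    - [[0,0,0],[0,-0.44,0]]
    - [[0,0,0],[0,-0.55,0]]

```text
time: 27.35
eef_pos: [0.5745, 0.0126, 0.1397]
orientation: [3.136, 0.643, -3.139]
ft_force: [0.8, -0.1, -3.0]
opening: 0.0594
finger_force: 43.6
```

Request:
step_arm:
  motion:
    - [[0,0,0],[0,-0.11,0]]
    - [[0,0,0],[0,-0.141,0]]
    - [[0,0,0],[0,-0.141,0]]
    - [[0,0,0],[0,-0.141,0]]
    - [[0,0,0],[0,-0.141,0]]

```text
time: 27.77
eef_pos: [0.5764, 0.0126, 0.1387]
orientation: [3.136, 0.777, -3.138]
ft_force: [0.8, 0.5, -0.0]
opening: 0.0597
finger_force: 43.6
```

Request:
step_arm:
  motion:
    - [[0.4,-3,0],[0,0,-0.09]]
    - [[0.8,-6,0],[0,0,-0.18]]
    - [[1.3,-10.4,0],[0,0,-0.262]]
    - [[1.3,-10.4,0],[0,0,-0.262]]
    - [[1.3,-10.4,0],[0,0,-0.262]]

```text
time: 28.18
eef_pos: [0.5901, -0.0928, 0.1388]
orientation: [3.136, 0.778, 2.881]
ft_force: [-0.1, 0.5, -1.2]
opening: 0.0593
finger_force: 43.9
```

Request:
step_arm:
  motion:
    - [[0,0,0],[0,0,0]]
    - [[0,0,0],[0,0,0]]
    - [[0,0,0],[0,0,0]]

```text
time: 28.43
eef_pos: [0.5884, -0.0906, 0.1378]
orientation: [3.136, 0.777, 2.884]
ft_force: [0.4, -0.2, -1.5]
opening: 0.0594
finger_force: 43.9
```

```bash
python3 st.py
```

```text
28.43 q [-0.1   0.09 -0.89 -0.19 -0.1   0.11] p [588.4 -90.6 137.8] op 59.4 ff 43.9 F [ 0.4 -0.2 -1.5]
toolz [ 0.679 -0.173 -0.713] tooly [0.251 0.968 0.004] close angle 75.5 closing tilt 0.2 tilt 44.5
```

Request:
step_arm:
  motion:
    - [[0,-0.1,-2.5],[-0.004,-0.014,-0.012]]
    - [[0,-0.1,-5],[-0.004,-0.014,-0.012]]
    - [[0,-0.1,-7.5],[-0.004,-0.014,-0.012]]
    - [[0,-0.1,-8.7],[-0.004,-0.014,-0.012]]
    - [[0,-0.1,-8.7],[-0.004,-0.014,-0.012]]

```text
time: 28.85
eef_pos: [0.5866, -0.0914, 0.0472]
orientation: [3.138, 0.786, 2.873]
ft_force: [-1.5, 0.2, -1.7]
opening: 0.0589
finger_force: 43.9
```

Request:
step_arm:
  motion:
    - [[0,0,0],[0,0,0]]
    - [[0,0,0],[0,0,0]]

```text
time: 29.02
eef_pos: [0.589, -0.092, 0.0516]
orientation: [3.136, 0.792, 2.872]
ft_force: [0.1, 0.7, -0.8]
opening: 0.0596
finger_force: 43.9
```

```bash
python3 st.py
python3 - <<'E'
from h import *
s=cam("side")
im=s["img"]
for k in blobs(s,(14,60,60),(25,255,255),60,(335,235,420,300)):
    print(cv2.boundingRect(k),cv2.contourArea(k))
# projected expected rest3 / tread
c=np.array([.6029,-.0956]);x=np.array([np.cos(np.radians(-15.2)),np.sin(np.radians(-15.2))]);y=np.array([-x[1],x[0]])
print([proj(s,[*(c+sx*.045*x+sy*.03*y),.0655]).round(0).tolist() for sx,sy in((-1,-1),(1,-1),(1,1),(-1,1))])
cv2.imwrite("pics/j.png",cv2.convertScaleAbs(cv2.resize(im[220:330,300:450],None,fx=4,fy=4,interpolation=cv2.INTER_CUBIC),alpha=1.4)[...,::-1])
E
```

```text
29.02 q [-0.1   0.32 -1.03 -0.57 -0.12  0.12] p [589.  -92.   51.6] op 59.6 ff 43.9 F [ 0.1  0.7 -0.8]
toolz [ 0.688 -0.185 -0.702] tooly [0.263 0.965 0.004] close angle 74.7 closing tilt 0.2 tilt 45.4
(393, 288, 22, 12) 120.0
(342, 248, 53, 52) 1001.0
[[361.0, 269.0], [387.0, 259.0], [375.0, 247.0], [350.0, 257.0]]
```

Request:
step_arm:
  motion:
    - [[0,0,-0.5],[0,0,0]]
    - [[0,0,-1],[0,0,0]]
    - [[0,0,-1.3],[0,0,0]]
    - [[0,0,-1.3],[0,0,0]]
    - [[0,0,-1.3],[0,0,0]]

```text
time: 29.48
eef_pos: [0.589, -0.0925, 0.0386]
orientation: [3.136, 0.794, 2.871]
ft_force: [-3.9, 1.8, 7.6]
opening: 0.0593
finger_force: 45.1
```

Request:
step_arm:
  motion:
    - [[0,0,-0.1],[0,0,0]]
    - [[0,0,-0.2],[0,0,0]]
    - [[0,0,-0.2],[0,0,0]]

```text
time: 29.73
eef_pos: [0.589, -0.0925, 0.0385]
orientation: [3.136, 0.797, 2.871]
ft_force: [-21.8, 5.5, 33.9]
opening: 0.0592
finger_force: 48.5
```

Request:
step_arm:
  motion:
    - [[0,0,0.2],[0,0,0]]
    - [[0,0,0.2],[0,0,0]]
    - [[0,0,0.2],[0,0,0]]

```text
time: 29.98
eef_pos: [0.5887, -0.0925, 0.0385]
orientation: [3.136, 0.793, 2.871]
ft_force: [-8.4, 3.4, 13.7]
opening: 0.0597
finger_force: 45.8
```

Request:
step_arm:
  motion:
    - [[0,0,0],[0,0,0]]
    - [[0,0,0],[0,0,0]]
    - [[0,0,0],[0,0,0]]
    - [[0,0,0],[0,0,0]]
  jaw: 7.6

```text
time: 30.32
eef_pos: [0.5884, -0.0925, 0.0375]
orientation: [3.137, 0.791, 2.871]
ft_force: [-0.6, -0.3, 0.6]
opening: 0.0759
finger_force: 0.0
```

Request:
step_arm:
  motion:
    - [[-1.9,0.5,2],[0,0,0]]
    - [[-3.9,1.1,4],[0,0,0]]
    - [[-5.8,1.6,6.5],[0,0,0]]
    - [[-6,1.6,10],[0,0,0]]
    - [[-6,1.6,13],[0,0,0]]

```text
time: 30.73
eef_pos: [0.5261, -0.0761, 0.1682]
orientation: [3.137, 0.789, 2.872]
ft_force: [2.1, 0.0, -0.9]
opening: 0.0759
finger_force: 0.0
```

Request:
step_arm:
  motion:
    - [[-4,4,3],[0,0.11,0]]
    - [[-8,8,6],[0,0.22,0]]
    - [[-10,10,6],[0,0.33,0]]
    - [[-10,14,6],[0,0.44,0]]
    - [[-10,16,6],[0,0.55,0]]

```text
time: 31.15
eef_pos: [0.4536, 0.0288, 0.2137]
orientation: [-3.033, 0.382, 2.934]
ft_force: [2.1, 0.2, -1.5]
opening: 0.0759
finger_force: 0.0
```

```bash
python3 st.py
cat > chk.py <<'E'
from h import *
t=cam("top");s=cam("side")
x=np.array([np.cos(np.radians(-15.2)),np.sin(np.radians(-15.2))]);y=np.array([-x[1],x[0]])
for k in blobs(t,(10,55,50),(25,255,255),150,(320,165,490,330)):
    b=cv2.boundingRect(k)
    print("top",b,cv2.contourArea(k),"z24",rect(t,k,.024),"z54",rect(t,k,.054))
for n,c in(("rest3",(.6029,-.0956)),("rest2",(.5762,-.1914)),("rest1",(.5496,-.2871))):
    c=np.array(c);P=[proj(t,[*(c+sx*.045*x+sy*.03*y),.054]).round(1).tolist() for sx,sy in((-1,-1),(1,-1),(1,1),(-1,1))];print(n,P)
cv2.imwrite("pics/rk.png",cv2.convertScaleAbs(np.vstack([cv2.resize(t["img"][170:330,320:480],None,fx=3.5,fy=3.5,interpolation=cv2.INTER_CUBIC)[:,:,:]]),alpha=1.4)[...,::-1])
E
python3 chk.py
```

```text
31.15 q [ 0.23 -0.08 -0.53  0.83 -0.26  0.42] p [453.6  28.8 213.7] op 75.9 ff 0.0 F [ 2.1  0.2 -1.5]
toolz [ 0.341 -0.183 -0.922] tooly [ 0.244  0.965 -0.101] close angle 75.8 closing tilt -5.8 tilt 22.0
top (435, 277, 40, 45) 970.5 z24 [ 337.6 -295.8   92.1   62.   -34.5] z54 [ 335.7 -287.8   89.9   60.5  -34.5]
top (382, 263, 31, 41) 919.5 z24 [ 390.3 -167.7   90.4   61.4  -18.8] z54 [ 387.1 -162.9   88.2   59.9  -18.8]
top (332, 177, 126, 63) 5535.0 z24 [ 572.8 -189.7  296.   119.1   74.3] z54 [ 565.2 -184.3  288.8  116.2   74.3]
rest3 [[365.9, 216.3], [370.8, 180.4], [346.0, 176.9], [340.8, 212.7]]
rest2 [[407.7, 222.6], [412.0, 186.5], [387.1, 182.9], [382.5, 219.0]]
rest1 [[449.8, 228.9], [453.5, 192.6], [428.4, 189.0], [424.3, 225.3]]
```

```bash
cat > rk.py <<'E'
from h import *
import sys
t=cam("top");z=cv2.imread("pics/top0.png")[...,::-1]
def placed(c,zz=.054,th=14):
    d=cv2.absdiff(t["img"],z).max(2).astype(np.uint8)
    p=proj(t,[*c,.05]).astype(int);m=np.zeros(d.shape,np.uint8);m[p[1]-32:p[1]+32,p[0]-26:p[0]+26]=255
    m&=((cv2.GaussianBlur(d,(3,3),0)>th)*255).astype(np.uint8);m=cv2.morphologyEx(m,cv2.MORPH_OPEN,np.ones((3,3)))
    k=max(cv2.findContours(m,cv2.RETR_EXTERNAL,cv2.CHAIN_APPROX_NONE)[0],key=cv2.contourArea)
    return rect(t,k,zz),cv2.contourArea(k),cv2.boundingRect(k)
R3=dict(r3=(.6029,-.0956),r2=(.5762,-.1914),r1=(.5496,-.2871))
for n in sys.argv[1:]:
    for th in(10,16,24):print(n,th,placed(R3[n],th=th))
    p=proj(t,[*R3[n],.05]).astype(int)
    print(cv2.cvtColor(t["img"],cv2.COLOR_RGB2HSV)[p[1],p[0]-24:p[0]+26,2])
    print(cv2.cvtColor(t["img"],cv2.COLOR_RGB2HSV)[p[1]-32:p[1]+32,p[0],2])
E
python3 rk.py r3
```

```text
r3 10 (array([ 584.1, -107.6,   96.9,   96.2,   75.1]), 1323.0, (340, 182, 41, 43))
r3 16 (array([590.2, -93.2,  90.3,  59.2, -13.9]), 748.5, (342, 183, 28, 39))
r3 24 (array([574.6, -91.5,  53.1,  38.4,  78.3]), 294.5, (345, 200, 23, 17))
[146 148 147 147 149 136 133 134 134 134 136 141 125 117 115 116 113 116
 113 114 111 113 114 115 112 115 113 115 112 115 116 119 119 119 122 129
 130 112  91  89  92  95  93  93  92  94  93  93  94  90]
[147 148 147 147 149 148 146 148 149 147 146 148 147 147 129 121 114 110
 117 105  85 143 137 135 132 133 132 131 131 128 125 117 112 114 115 104
  89 133 130 127 123 130 130 129 129 131 128 116 112 112 117 105  54  60
  70  77 104 124 125 126 124  98 101 156]
```

```bash
cat > prof.py <<'E'
from h import *
import sys
t=cam("top")
C=dict(r3=(.6029,-.0956),r2=(.5762,-.1914),r1=(.5496,-.2871))
x=np.array([np.cos(np.radians(-15.2)),np.sin(np.radians(-15.2))]);y=np.array([-x[1],x[0]])
g=cv2.cvtColor(t["img"],cv2.COLOR_RGB2HSV)[...,2].astype(np.float32)
def samp(c,xs,ys,z):
    P=np.array([[proj(t,[*(np.array(c)+a*x+b*y),z]) for a in xs] for b in ys],np.float32)
    return cv2.remap(g,P[...,0],P[...,1],cv2.INTER_LINEAR)
for n in sys.argv[1:]:
    xs=np.arange(-.07,.0701,.0025);ys=np.arange(-.05,.0501,.0025)
    A=samp(C[n],xs,ys,.054)
    print(n,"along x, rows at y=-20,0,20 mm (start -70, step 2.5)")
    for b in(-.02,0,.02):print(A[np.argmin(abs(ys-b))-2:np.argmin(abs(ys-b))+3].mean(0).astype(int).tolist())
    print("along y, at x=-20,+20 (start -50)")
    for a in(-.02,.02):i=np.argmin(abs(xs-a));print(A[:,i-2:i+3].mean(1).astype(int).tolist())
E
python3 prof.py r3
```

```text
r3 along x, rows at y=-20,0,20 mm (start -70, step 2.5)
[95, 119, 127, 125, 123, 100, 77, 70, 60, 63, 104, 114, 112, 114, 121, 128, 129, 130, 129, 129, 129, 130, 130, 131, 116, 94, 108, 113, 110, 116, 125, 128, 129, 128, 127, 128, 128, 128, 129, 128, 95, 94, 111, 111, 112, 118, 128, 143, 146, 146, 147, 147, 147, 146, 146, 146, 146]
[96, 117, 125, 124, 121, 108, 85, 71, 59, 65, 103, 114, 113, 114, 122, 129, 131, 130, 130, 130, 131, 130, 131, 135, 112, 93, 108, 113, 112, 117, 125, 130, 131, 131, 131, 131, 131, 132, 133, 131, 101, 95, 111, 113, 114, 117, 128, 144, 148, 147, 147, 148, 147, 147, 147, 147, 146]
[97, 115, 124, 123, 120, 116, 116, 101, 66, 63, 103, 116, 115, 114, 121, 131, 133, 132, 132, 132, 133, 133, 132, 135, 109, 89, 109, 114, 113, 116, 126, 131, 131, 132, 132, 130, 131, 130, 132, 132, 96, 97, 113, 114, 113, 118, 131, 145, 149, 148, 147, 147, 146, 146, 146, 147, 147]
along y, at x=-20,+20 (start -50)
[80, 80, 79, 81, 80, 81, 82, 78, 92, 128, 138, 133, 129, 124, 122, 128, 134, 133, 133, 130, 127, 130, 132, 134, 132, 123, 126, 136, 137, 133, 130, 130, 129, 120, 120, 119, 120, 119, 119, 125, 140]
[86, 86, 87, 87, 86, 87, 86, 84, 93, 126, 138, 133, 128, 122, 119, 125, 133, 133, 133, 132, 129, 130, 133, 135, 134, 125, 124, 130, 134, 134, 133, 131, 129, 129, 131, 130, 131, 131, 132, 132, 108]
```

```bash
cat > goal.py <<'E'
from h import *
import sys
# az(deg) of tool plane, tilt(deg, + = outward), x y z (mm)
az,ti,X,Y,Z=map(float,sys.argv[1:6])
o=observe();R0=R.from_euler("xyz",o["orientation"])
a=np.radians(az);l=np.array([-np.sin(a),np.cos(a),0])
base=R.from_euler("xyz",[np.pi,0,a+np.pi])   # closing axis along +l
Rt=R.from_rotvec(-np.radians(ti)*l)*base
v=(Rt*R0.inv()).as_rotvec()
print("p",(o["eef_pos"]*1000).round(1),"shift cm",((np.array([X,Y,Z])-o["eef_pos"]*1000)/10).round(2),"rotvec",v.round(3),"rows",round(np.linalg.norm(v)/.124,1),"t",round(o["time"],1))
E
python3 goal.py -18.8 -45 390 -168 130
```

```text
p [456.5  29.8 212. ] shift cm [ -6.65 -19.78  -8.2 ] rotvec [ 0.415  1.1   -0.132] rows 9.5 t 31.4
```

Request:
step_arm:
  motion:
    - [[-1.3,-4,-1],[0.04,0.11,-0.013]]
    - [[-2.6,-8,-2],[0.083,0.22,-0.026]]
    - [[-4,-12,-3],[0.125,0.33,-0.04]]
    - [[-5.3,-15.5,-4],[0.166,0.44,-0.053]]
    - [[-6.65,-19.8,-5],[0.208,0.55,-0.066]]
  jaw: 8.2

```text
time: 31.77
eef_pos: [0.3909, -0.1617, 0.1636]
orientation: [-3.106, -0.202, 2.86]
ft_force: [2.6, -0.1, 0.7]
opening: 0.0823
finger_force: 0.0
```

Request:
step_arm:
  motion:
    - [[0,0,-1],[0.04,0.11,-0.013]]
    - [[0,0,-2],[0.083,0.22,-0.026]]
    - [[0,0,-3.2],[0.125,0.33,-0.04]]
    - [[0,0,-3.2],[0.166,0.44,-0.053]]
    - [[0,0,-3.2],[0.208,0.55,-0.066]]

```text
time: 32.18
eef_pos: [0.3915, -0.1606, 0.1305]
orientation: [-3.141, -0.791, 2.809]
ft_force: [0.2, 0.3, 0.3]
opening: 0.0824
finger_force: 0.0
```

Request:
step_arm:
  motion:
    - [[0,0,0],[0,0,0]]
    - [[0,0,0],[0,0,0]]
    - [[0,0,0],[0,0,0]]

```text
time: 32.43
eef_pos: [0.3916, -0.1598, 0.132]
orientation: [-3.14, -0.783, 2.811]
ft_force: [-0.4, 0.6, 0.7]
opening: 0.0817
finger_force: 0.0
```

```bash
python3 st.py; python3 goal.py -18.8 -45 390 -167.5 19
python3 - <<'E'
from h import *
s=cam("side")
for k in blobs(s,(10,60,60),(25,255,255),150,(290,275,390,385)):print(cv2.boundingRect(k),cv2.contourArea(k),rect(s,k,.024))
E
```

```text
32.43 q [-0.37  0.72  0.17  1.81 -0.03 -0.03] p [ 391.6 -159.8  132. ] op 81.7 ff 0.0 F [-0.4  0.6  0.7]
toolz [-0.668  0.228 -0.708] tooly [ 0.324  0.946 -0.001] close angle 71.1 closing tilt -0.1 tilt -44.9
p [ 391.6 -159.8  132. ] shift cm [ -0.16  -0.77 -11.3 ] rotvec [0.002 0.002 0.002] rows 0.0 t 32.4
(339, 350, 43, 30) 921.5 [ 332.8 -303.4   94.4   74.9  -35.3]
(316, 308, 41, 32) 759.5 [ 384.8 -175.6   98.6   77.3  -18.6]
(365, 275, 25, 49) 672.0 [ 535.9 -189.3  183.8   66.1   38.5]
```

Tread 2 is unmoved, so descend and grip.

Request:
step_arm:
  motion:
    - [[-0.16,-0.77,-3],[0,0,0]]
    - [[-0.16,-0.77,-6],[0,0,0]]
    - [[-0.16,-0.77,-9],[0,0,0]]
    - [[-0.16,-0.77,-10.3],[0,0,0]]
    - [[-0.16,-0.77,-11.3],[0,0,0]]

```text
time: 32.9
eef_pos: [0.3905, -0.167, 0.0205]
orientation: [-3.14, -0.783, 2.811]
ft_force: [0.1, -0.1, -0.3]
opening: 0.0821
finger_force: 0.0
```

Request:
step_arm:
  motion:
    - [[0,0,0],[0,0,0]]
    - [[0,0,0],[0,0,0]]

```text
time: 33.07
eef_pos: [0.3909, -0.1671, 0.0209]
orientation: [-3.14, -0.784, 2.811]
ft_force: [0.3, -0.4, 0.1]
opening: 0.0821
finger_force: 0.0
```

Request:
step_arm:
  motion:
    - [[0,0,0],[0,0,0]]
    - [[0,0,0],[0,0,0]]
    - [[0,0,0],[0,0,0]]
    - [[0,0,0],[0,0,0]]
    - [[0,0,0],[0,0,0]]
  jaw: 5
  grip_force: 40

```text
time: 33.48
eef_pos: [0.3913, -0.1673, 0.0207]
orientation: [-3.14, -0.785, 2.811]
ft_force: [2.9, -0.1, 8.4]
opening: 0.0589
finger_force: 42.9
```

```bash
python3 st.py
```

```text
33.48 q [-0.38  0.84  0.09  1.61 -0.04 -0.03] p [ 391.3 -167.3   20.7] op 58.9 ff 42.9 F [ 2.9 -0.1  8.4]
toolz [-0.669  0.227 -0.708] tooly [ 0.323  0.946 -0.001] close angle 71.2 closing tilt -0.1 tilt -45.0
```

Request:
step_arm:
  motion:
    - [[0,0,2],[0,0,0]]
    - [[0,0,5],[0,0,0]]
    - [[0,0,8],[0,0,0]]
    - [[0,0,11],[0,0,0]]
    - [[0,0,12],[0,0,0]]

```text
time: 33.9
eef_pos: [0.3913, -0.1673, 0.1433]
orientation: [-3.139, -0.782, 2.811]
ft_force: [0.1, -0.1, -0.9]
opening: 0.0588
finger_force: 43.6
```

Request:
step_arm:
  motion:
    - [[4,4,0],[0,0,0.1]]
    - [[8,8,0],[0,0,0.2]]
    - [[12,12,0],[0,0,0.328]]
    - [[15,15,0],[0,0,0.328]]
    - [[15,15,0],[0,0,0.328]]

```text
time: 34.32
eef_pos: [0.5389, -0.0169, 0.1396]
orientation: [-3.14, -0.786, -3.141]
ft_force: [1.0, -0.9, -0.2]
opening: 0.0593
finger_force: 43.6
```

Request:
step_arm:
  motion:
    - [[0,0,0],[0,0,0]]
    - [[0,0,0],[0,0,0]]
    - [[0,0,0],[0,0,0]]

```text
time: 34.57
eef_pos: [0.5376, -0.0197, 0.1387]
orientation: [-3.14, -0.788, 3.14]
ft_force: [0.2, -0.9, -0.1]
opening: 0.0588
finger_force: 43.6
```

```bash
python3 st.py;python3 goal.py 0 45 573 12.6 128
```

```text
34.57 q [-0.03  0.93  0.64  2.06 -0.02 -0.02] p [537.6 -19.7 138.7] op 58.8 ff 43.6 F [ 0.2 -0.9 -0.1]
toolz [-0.709 -0.001 -0.705] tooly [ 0.     1.    -0.001] close angle 90.0 closing tilt -0.1 tilt -45.1
p [537.6 -19.7 138.7] shift cm [ 3.54  3.23 -1.07] rotvec [ 1.000e-03 -1.573e+00  1.000e-03] rows 12.7 t 34.6
```

Request:
step_arm:
  motion:
    - [[1,1,0],[0,-0.11,0]]
    - [[2,2,0],[0,-0.22,0]]
    - [[3.5,3.2,-0.5],[0,-0.33,0]]
    - [[3.5,3.2,-0.5],[0,-0.44,0]]
    - [[3.5,3.2,-0.5],[0,-0.55,0]]

```text
time: 34.98
eef_pos: [0.5726, 0.0112, 0.1348]
orientation: [-3.141, -0.231, 3.138]
ft_force: [-0.2, -0.1, -0.6]
opening: 0.0592
finger_force: 43.5
```

Request:
step_arm:
  motion:
    - [[0,0,0],[0,-0.11,0]]
    - [[0,0,0],[0,-0.22,0]]
    - [[0,0,0],[0,-0.33,0]]
    - [[0,0,0],[0,-0.44,0]]
    - [[0,0,0],[0,-0.55,0]]

```text
time: 35.4
eef_pos: [0.5712, 0.0104, 0.1357]
orientation: [3.142, 0.32, 3.137]
ft_force: [1.1, 0.2, -0.9]
opening: 0.0591
finger_force: 43.5
```

Request:
step_arm:
  motion:
    - [[0,0,0],[0,-0.11,0]]
    - [[0,0,0],[0,-0.22,0]]
    - [[0,0,0],[0,-0.33,0]]
    - [[0,0,0],[0,-0.44,0]]
    - [[0,0,0],[0,-0.473,0]]

```text
time: 35.82
eef_pos: [0.5693, 0.0104, 0.1345]
orientation: [3.141, 0.79, 3.137]
ft_force: [0.7, -0.5, -1.9]
opening: 0.0588
finger_force: 43.6
```

Request:
step_arm:
  motion:
    - [[0,0,-2.5],[0,0,0]]
    - [[0,0,-5],[0,0,0]]
    - [[0,0,-7],[0,0,0]]
    - [[0,0,-7],[0,0,0]]
    - [[0,0,-7],[0,0,0]]

```text
time: 36.23
eef_pos: [0.5708, 0.0109, 0.063]
orientation: [3.141, 0.782, 3.137]
ft_force: [-0.0, -0.6, -0.0]
opening: 0.0589
finger_force: 43.6
```

```bash
python3 st.py;python3 goal.py 0 45 573 12.6 46.5
```

```text
36.23 q [ 0.03  0.25 -1.07 -0.53 -0.02  0.03] p [570.8  10.9  63. ] op 58.9 ff 43.6 F [-0.  -0.6 -0. ]
toolz [ 0.705 -0.002 -0.709] tooly [0.004 1.    0.001] close angle 89.8 closing tilt 0.0 tilt 44.8
p [570.8  10.9  63. ] shift cm [ 0.22  0.17 -1.65] rotvec [-0.001 -0.003  0.004] rows 0.0 t 36.2
```

Request:
step_arm:
  motion:
    - [[0.1,0.1,-0.5],[0,0,0]]
    - [[0.2,0.2,-1],[0,0,0]]
    - [[0.2,0.2,-1.5],[0,0,0]]
    - [[0.2,0.2,-1.6],[0,0,0]]
    - [[0.2,0.2,-1.6],[0,0,0]]

```text
time: 36.65
eef_pos: [0.5747, 0.0144, 0.0481]
orientation: [3.14, 0.786, 3.139]
ft_force: [-0.2, 0.1, -0.7]
opening: 0.0591
finger_force: 43.6
```

Request:
step_arm:
  motion:
    - [[0,0,-0.1],[0,0,0]]
    - [[0,0,-0.15],[0,0,0]]
    - [[0,0,-0.15],[0,0,0]]

```text
time: 36.9
eef_pos: [0.5749, 0.0144, 0.0468]
orientation: [3.14, 0.786, 3.139]
ft_force: [-0.2, -0.3, -1.2]
opening: 0.0587
finger_force: 43.6
```

```bash
python3 st.py
```

```text
36.9 q [ 0.04  0.31 -1.09 -0.61 -0.03  0.03] p [574.9  14.4  46.8] op 58.7 ff 43.6 F [-0.2 -0.3 -1.2]
toolz [ 0.708  0.    -0.707] tooly [0.001 1.    0.001] close angle 89.9 closing tilt 0.1 tilt 45.0
```

Request:
step_arm:
  motion:
    - [[0,0,-0.1],[0,0,0]]
    - [[0,0,-0.15],[0,0,0]]
    - [[0,0,-0.15],[0,0,0]]

```text
time: 37.15
eef_pos: [0.5748, 0.0143, 0.0452]
orientation: [3.14, 0.786, 3.139]
ft_force: [0.4, -0.2, -0.4]
opening: 0.059
finger_force: 43.6
```

Request:
step_arm:
  motion:
    - [[0,0,0],[0,0,0]]
    - [[0,0,0],[0,0,0]]
    - [[0,0,0],[0,0,0]]
    - [[0,0,0],[0,0,0]]
  jaw: 8

```text
time: 37.48
eef_pos: [0.5749, 0.0143, 0.0454]
orientation: [3.14, 0.786, 3.139]
ft_force: [0.6, 0.1, -0.1]
opening: 0.08
finger_force: 0.0
```

```bash
python3 st.py
```

```text
37.48 q [ 0.04  0.32 -1.09 -0.62 -0.03  0.03] p [574.9  14.3  45.4] op 80.0 ff 0.0 F [ 0.6  0.1 -0.1]
toolz [ 0.708 -0.    -0.706] tooly [0.001 1.    0.001] close angle 89.9 closing tilt 0.1 tilt 45.1
```

Request:
step_arm:
  motion:
    - [[-2,0,2],[0,0,0]]
    - [[-4,0,4],[0,0,0]]
    - [[-5,0,7],[0,0,0]]
    - [[-5,0,11],[0,0,0]]
    - [[-5,0,14.5],[0,0,0]]

```text
time: 37.9
eef_pos: [0.5232, 0.0143, 0.1918]
orientation: [3.14, 0.785, 3.139]
ft_force: [2.8, 0.6, 0.3]
opening: 0.0803
finger_force: 0.0
```

Request:
step_arm:
  motion:
    - [[1,0,0],[0,0.11,0]]
    - [[3,0,0],[0,0.22,0]]
    - [[5,0,0],[0,0.33,0]]
    - [[5,0,0],[0,0.44,0]]
    - [[5,0,0],[0,0.55,0]]

```text
time: 38.32
eef_pos: [0.5758, 0.0143, 0.1921]
orientation: [3.141, 0.234, 3.14]
ft_force: [0.9, 0.9, -1.6]
opening: 0.0801
finger_force: 0.0
```

Request:
step_arm:
  motion:
    - [[0,0,0],[0,0.11,0]]
    - [[0,0,0],[0,0.22,0]]
    - [[0,0,0],[0,0.33,0]]
    - [[0,0,0],[0,0.44,0]]
    - [[0,0,0],[0,0.55,0]]

```text
time: 38.73
eef_pos: [0.5752, 0.0143, 0.191]
orientation: [-3.141, -0.317, 3.14]
ft_force: [1.1, 0.3, -0.6]
opening: 0.08
finger_force: 0.0
```

Request:
step_arm:
  motion:
    - [[0,0,-1],[0,0.11,0]]
    - [[0,0,-2],[0,0.22,0]]
    - [[0,0,-3],[0,0.33,0]]
    - [[0,0,-4],[0,0.44,0]]
    - [[0,0,-4],[0,0.471,0]]

```text
time: 39.15
eef_pos: [0.5742, 0.0142, 0.1421]
orientation: [-3.139, -0.802, 3.139]
ft_force: [-0.7, -0.6, -2.0]
opening: 0.0797
finger_force: 0.0
```

Request:
step_arm:
  motion:
    - [[0,0,0],[0,0,0]]
    - [[0,0,0],[0,0,0]]
    - [[0,0,0],[0,0,0]]

```text
time: 39.4
eef_pos: [0.5751, 0.0143, 0.1514]
orientation: [-3.14, -0.781, 3.139]
ft_force: [0.5, 0.1, 0.7]
opening: 0.0799
finger_force: 0.0
```

```bash
python3 st.py;python3 goal.py 0 -45 577 14.4 61
```

```text
39.4 q [0.02 1.01 0.86 2.19 0.01 0.01] p [575.1  14.3 151.4] op 79.9 ff 0.0 F [0.5 0.1 0.7]
toolz [-0.704 -0.    -0.71 ] tooly [ 0.001  1.    -0.001] close angle 89.9 closing tilt -0.1 tilt -44.8
p [575.1  14.3 151.4] shift cm [ 0.19  0.01 -9.04] rotvec [0.001 0.004 0.001] rows 0.0 t 39.4
```

Run:
```python
from h import *
s=cam("side");h=cv2.cvtColor(s["img"],cv2.COLOR_RGB2HSV)
for z in(.01,.03,.05,.07,.085,.1,.12):
    print(z,[h[tuple(proj(s,[.5716,y,z]).round().astype(int)[::-1])].tolist() for y in(-.025,-.01,.0143,.035,.05)])
print("tread3",[rect(s,k,.024) for k in blobs(s,(10,60,60),(25,255,255),150,(325,340,395,385))])
```

```text
0.01 [[11, 28, 146], [17, 131, 121], [18, 136, 118], [18, 126, 119], [13, 27, 235]]
0.03 [[16, 127, 129], [18, 125, 118], [17, 126, 123], [16, 118, 119], [14, 29, 148]]
0.05 [[18, 117, 122], [17, 129, 121], [17, 124, 119], [18, 124, 117], [19, 114, 130]]
0.07 [[17, 128, 133], [17, 125, 124], [17, 126, 119], [18, 125, 118], [16, 132, 118]]
0.085 [[18, 132, 131], [18, 125, 118], [17, 128, 118], [17, 120, 123], [12, 159, 104]]
0.1 [[16, 129, 123], [17, 125, 206], [17, 124, 192], [18, 124, 203], [13, 161, 106]]
0.12 [[11, 24, 168], [19, 115, 122], [12, 168, 82], [12, 154, 114], [13, 151, 110]]
tread3 [array([ 332.7, -303.4,   94.3,   75. ,  -35.1])]
```

Request:
step_arm:
  motion:
    - [[0.2,0,-3],[0,0,0]]
    - [[0.2,0,-5],[0,0,0]]
    - [[0.2,0,-7],[0,0,0]]
    - [[0.2,0,-8.2],[0,0,0]]
    - [[0.2,0,-9.1],[0,0,0]]

```text
time: 39.87
eef_pos: [0.5769, 0.0143, 0.0605]
orientation: [-3.14, -0.782, 3.139]
ft_force: [0.2, -0.1, 0.3]
opening: 0.0799
finger_force: 0.0
```

Request:
step_arm:
  motion:
    - [[0,0,0],[0,0,0]]
    - [[0,0,0],[0,0,0]]

```text
time: 40.03
eef_pos: [0.5769, 0.0143, 0.0606]
orientation: [-3.14, -0.783, 3.139]
ft_force: [-0.1, -0.3, 0.5]
opening: 0.0801
finger_force: 0.0
```

Request:
step_arm:
  motion:
    - [[0,0,0],[0,0,0]]
    - [[0,0,0],[0,0,0]]
    - [[0,0,0],[0,0,0]]
    - [[0,0,0],[0,0,0]]
    - [[0,0,0],[0,0,0]]
  jaw: 5
  grip_force: 40

```text
time: 40.45
eef_pos: [0.5772, 0.0144, 0.0606]
orientation: [-3.14, -0.783, 3.139]
ft_force: [3.0, 1.1, 5.9]
opening: 0.0592
finger_force: 43.8
```

```bash
python3 st.py
```

```text
40.45 q [0.02 1.07 0.74 2.03 0.01 0.01] p [577.2  14.4  60.6] op 59.2 ff 43.8 F [3.  1.1 5.9]
toolz [-0.706  0.    -0.709] tooly [ 0.001  1.    -0.001] close angle 89.9 closing tilt -0.1 tilt -44.9
```

Request:
step_arm:
  motion:
    - [[0,0,2],[0,0,0]]
    - [[0,0,4],[0,0,0]]
    - [[0,0,6],[0,-0.11,0]]
    - [[0,0,7],[0,-0.22,0]]
    - [[0,0,8],[0,-0.33,0]]

```text
time: 40.87
eef_pos: [0.5779, 0.0143, 0.1387]
orientation: [-3.141, -0.45, 3.14]
ft_force: [0.5, -1.1, 0.1]
opening: 0.0594
finger_force: 43.3
```

Request:
step_arm:
  motion:
    - [[0,0,0],[0,-0.11,0]]
    - [[0,0,0],[0,-0.22,0]]
    - [[0,0,0],[0,-0.33,0]]
    - [[0,0,0],[0,-0.44,0]]
    - [[0,0,0],[0,-0.55,0]]

```text
time: 41.28
eef_pos: [0.5772, 0.0143, 0.141]
orientation: [3.141, 0.103, 3.14]
ft_force: [0.3, 0.0, -0.3]
opening: 0.0592
finger_force: 43.3
```

Request:
step_arm:
  motion:
    - [[0,0,0],[0,-0.11,0]]
    - [[0,0,0],[0,-0.22,0]]
    - [[0,0,0],[0,-0.33,0]]
    - [[0,0,0],[0,-0.44,0]]
    - [[0,0,0],[0,-0.55,0]]

```text
time: 41.7
eef_pos: [0.5764, 0.0143, 0.1408]
orientation: [3.14, 0.639, 3.139]
ft_force: [1.7, -0.1, -2.3]
opening: 0.0594
finger_force: 43.3
```

Request:
step_arm:
  motion:
    - [[0,0,0],[0,-0.11,0]]
    - [[0,0,0],[0,-0.141,0]]
    - [[0,0,0],[0,-0.141,0]]

```text
time: 41.95
eef_pos: [0.5738, 0.0142, 0.137]
orientation: [3.14, 0.771, 3.139]
ft_force: [-0.7, 0.0, -2.3]
opening: 0.0592
finger_force: 43.3
```

Request:
step_arm:
  motion:
    - [[-0.4,-4,0],[0,0,-0.09]]
    - [[-0.8,-8,0],[0,0,-0.18]]
    - [[-1.2,-12,0],[0,0,-0.265]]
    - [[-1.5,-16,0],[0,0,-0.265]]
    - [[-1.5,-20.2,0],[0,0,-0.265]]

```text
time: 42.37
eef_pos: [0.5626, -0.1882, 0.1398]
orientation: [3.14, 0.772, 2.876]
ft_force: [2.0, 0.8, -0.9]
opening: 0.0596
finger_force: 43.6
```

Request:
step_arm:
  motion:
    - [[0,0,0],[0,0,0]]
    - [[0,0,0],[0,0,0]]
    - [[0,0,0],[0,0,0]]

```text
time: 42.62
eef_pos: [0.5624, -0.188, 0.1392]
orientation: [3.14, 0.772, 2.873]
ft_force: [0.6, 0.4, -0.8]
opening: 0.0595
finger_force: 43.7
```

```bash
python3 st.py;python3 goal.py -15.2 45.1 562.1 -187.6 50
```

```text
42.62 q [-0.35  0.08 -0.89 -0.18  0.06 -0.06] p [ 562.4 -188.   139.2] op 59.5 ff 43.7 F [ 0.6  0.4 -0.8]
toolz [ 0.673 -0.183 -0.717] tooly [0.264 0.964 0.001] close angle 74.7 closing tilt 0.1 tilt 44.2
p [ 562.4 -188.   139.2] shift cm [-0.03  0.04 -8.92] rotvec [-0.005 -0.015  0.002] rows 0.1 t 42.6
```

Request:
step_arm:
  motion:
    - [[0,0,-2.5],[-0.005,-0.015,0]]
    - [[0,0,-5],[-0.005,-0.015,0]]
    - [[0,0,-7.5],[-0.005,-0.015,0]]
    - [[0,0,-9],[-0.005,-0.015,0]]
    - [[0,0,-9],[-0.005,-0.015,0]]

```text
time: 43.03
eef_pos: [0.5609, -0.1847, 0.045]
orientation: [3.14, 0.781, 2.877]
ft_force: [-0.8, 1.5, -1.7]
opening: 0.0595
finger_force: 43.7
```

Request:
step_arm:
  motion:
    - [[0,0,-0.4],[0,0,0]]
    - [[0,0,-0.8],[0,0,0]]
    - [[0,0,-1],[0,0,0]]
    - [[0,0,-1],[0,0,0]]

```text
time: 43.37
eef_pos: [0.5627, -0.1871, 0.0396]
orientation: [3.141, 0.789, 2.876]
ft_force: [0.4, -0.5, -0.9]
opening: 0.0595
finger_force: 43.7
```

```bash
python3 st.py;python3 goal.py -15.2 45.1 562.1 -187.6 36.5
```

```text
43.37 q [-0.35  0.35 -1.06 -0.63  0.06 -0.06] p [ 562.7 -187.1   39.6] op 59.5 ff 43.7 F [ 0.4 -0.5 -0.9]
toolz [ 0.685 -0.186 -0.704] tooly [0.263 0.965 0.   ] close angle 74.8 closing tilt 0.0 tilt 45.2
p [ 562.7 -187.1   39.6] shift cm [-0.06 -0.05 -0.31] rotvec [0.    0.002 0.   ] rows 0.0 t 43.4
```

Request:
step_arm:
  motion:
    - [[-0.05,-0.05,-0.1],[0,0,0]]
    - [[-0.05,-0.05,-0.2],[0,0,0]]
    - [[-0.05,-0.05,-0.2],[0,0,0]]

```text
time: 43.62
eef_pos: [0.5617, -0.188, 0.0373]
orientation: [3.141, 0.789, 2.875]
ft_force: [-0.1, -0.1, 0.9]
opening: 0.0595
finger_force: 43.7
```

Request:
step_arm:
  motion:
    - [[0,0,-0.1],[0,0,0]]
    - [[0,0,-0.1],[0,0,0]]

```text
time: 43.78
eef_pos: [0.5619, -0.1881, 0.0366]
orientation: [3.141, 0.79, 2.875]
ft_force: [-4.9, 0.6, 7.8]
opening: 0.0592
finger_force: 44.5
```

Contact made; release and retreat along the tool axis.

Request:
step_arm:
  motion:
    - [[0,0,0.05],[0,0,0]]
    - [[0,0,0.05],[0,0,0]]
    - [[0,0,0.05],[0,0,0]]
    - [[0,0,0.05],[0,0,0]]
  jaw: 7.6

```text
time: 44.12
eef_pos: [0.5617, -0.1879, 0.0364]
orientation: [3.141, 0.788, 2.875]
ft_force: [-0.3, 0.7, 0.1]
opening: 0.076
finger_force: 0.0
```

Request:
step_arm:
  motion:
    - [[-1.9,0.5,2],[0,0,0]]
    - [[-3.9,1.1,4],[0,0,0]]
    - [[-5.8,1.6,6.5],[0,0,0]]
    - [[-6,1.6,10],[0,0,0]]
    - [[-6,1.6,13],[0,0,0]]

```text
time: 44.53
eef_pos: [0.4995, -0.1712, 0.167]
orientation: [3.141, 0.786, 2.875]
ft_force: [2.5, -1.2, -0.5]
opening: 0.0755
finger_force: 0.0
```

Request:
step_arm:
  motion:
    - [[-4,4,3],[0,0.11,0]]
    - [[-8,8,6],[0,0.22,0]]
    - [[-12,12,6],[0,0.33,0]]
    - [[-12,16,6],[0,0.44,0]]
    - [[-12,20,6],[0,0.55,0]]

```text
time: 44.95
eef_pos: [0.4189, -0.0585, 0.211]
orientation: [-3.022, 0.35, 2.939]
ft_force: [2.0, -0.9, -1.3]
opening: 0.076
finger_force: 0.0
```

Request:
step_arm:
  motion:
    - [[0,2,0],[0,0,0]]
    - [[0,4,0],[0,0,0]]
    - [[0,4,0],[0,0,0]]

```text
time: 45.2
eef_pos: [0.4216, -0.0157, 0.2091]
orientation: [-3.025, 0.351, 2.943]
ft_force: [0.2, -0.1, -0.7]
opening: 0.076
finger_force: 0.0
```

```bash
python3 prof.py r3 r2; python3 chk.py | grep -v rest; python3 goal.py -35 -45 338 -295.5 130
```

```text
r3 along x, rows at y=-20,0,20 mm (start -70, step 2.5)
[94, 119, 126, 124, 122, 98, 78, 70, 60, 63, 104, 113, 111, 113, 120, 127, 128, 128, 128, 127, 128, 128, 129, 131, 116, 92, 106, 112, 111, 114, 124, 128, 128, 127, 127, 127, 127, 127, 129, 126, 94, 93, 110, 111, 111, 117, 127, 142, 145, 145, 145, 146, 145, 146, 144, 146, 145]
[94, 115, 124, 123, 120, 108, 86, 70, 59, 63, 102, 114, 112, 113, 121, 128, 130, 130, 129, 129, 129, 130, 131, 134, 111, 93, 107, 113, 111, 114, 124, 130, 130, 130, 129, 130, 130, 130, 132, 131, 101, 95, 110, 112, 113, 117, 126, 144, 148, 145, 147, 147, 146, 145, 145, 145, 146]
[96, 115, 123, 122, 119, 114, 115, 100, 66, 63, 103, 116, 113, 113, 120, 129, 132, 132, 131, 132, 131, 131, 132, 135, 108, 89, 107, 114, 113, 115, 125, 130, 132, 131, 131, 130, 129, 129, 131, 130, 95, 97, 112, 114, 113, 119, 130, 144, 148, 147, 146, 145, 146, 145, 145, 147, 146]
along y, at x=-20,+20 (start -50)
[79, 79, 79, 79, 79, 80, 80, 77, 90, 128, 136, 132, 128, 122, 121, 127, 132, 131, 131, 129, 127, 129, 131, 133, 130, 122, 126, 136, 135, 131, 130, 129, 128, 119, 119, 119, 11
[... 1105 characters left out ...]
,+20 (start -50)
[89, 87, 82, 83, 81, 72, 75, 73, 74, 74, 73, 74, 71, 77, 85, 83, 81, 84, 89, 91, 89, 87, 83, 85, 91, 99, 105, 109, 109, 104, 91, 87, 78, 79, 79, 80, 79, 79, 78, 79, 79]
[78, 96, 130, 129, 125, 120, 115, 119, 123, 127, 125, 126, 123, 118, 124, 128, 126, 123, 115, 118, 126, 130, 128, 123, 123, 120, 98, 100, 100, 96, 81, 86, 85, 86, 86, 86, 86, 85, 87, 86, 85]
top (435, 277, 40, 45) 976.0 z24 [ 337.4 -296.2   92.1   62.9  -34.5] z54 [ 335.5 -288.2   89.9   61.3  -34.5]
top (332, 172, 126, 68) 5861.5 z24 [ 588.8 -194.   295.9  152.6   74.5] z54 [ 580.7 -188.5  288.7  148.9   74.5]
p [420.9 -18.4 208.6] shift cm [ -8.29 -27.71  -7.86] rotvec [ 0.563  1.002 -0.392] rows 9.8 t 45.4
```

Tread 1 on rest 3 is centred to about 1 mm. Tread 2 on rest 2 has moved some 34 mm outward and 18 mm sideways. That matches the announced knock, since my retreat went the other way. It's still lying flat, so I'll regrasp it where it is and re-centre.

```bash
python3 goal.py -15.2 45.1 530 -198 140
```

```text
p [420.9 -18.4 208.6] shift cm [ 10.91 -17.96  -6.86] rotvec [-0.003 -0.447 -0.   ] rows 3.6 t 45.4
```

Request:
step_arm:
  motion:
    - [[2,-4,0],[0,-0.11,0]]
    - [[4,-7.5,0],[0,-0.22,0]]
    - [[6,-11,-2],[0,-0.33,0]]
    - [[8.5,-14.5,-4],[0,-0.447,0]]
    - [[10.9,-18,-6.9],[0,-0.447,0]]
  jaw: 7.3

```text
time: 45.77
eef_pos: [0.5043, -0.1601, 0.1677]
orientation: [3.14, 0.777, 2.873]
ft_force: [1.8, 1.0, -0.7]
opening: 0.0734
finger_force: 0.0
```

Request:
step_arm:
  motion:
    - [[0,0,0],[0,0,0]]
    - [[0,0,0],[0,0,0]]
    - [[0,0,0],[0,0,0]]
    - [[0,0,0],[0,0,0]]

```text
time: 46.1
eef_pos: [0.5054, -0.1579, 0.1672]
orientation: [3.14, 0.77, 2.875]
ft_force: [-0.5, -0.2, 0.6]
opening: 0.0727
finger_force: 0.0
```

```bash
python3 st.py; python3 goal.py -15.2 45.1 549 -203 79;python3 goal.py -15.2 45.1 590 -214 37.5
```

```text
46.1 q [-0.33 -0.08 -0.95 -0.07  0.04 -0.04] p [ 505.4 -157.9  167.2] op 72.7 ff 0.0 F [-0.5 -0.2  0.6]
toolz [ 0.672 -0.182 -0.718] tooly [0.263 0.965 0.001] close angle 74.8 closing tilt 0.1 tilt 44.1
p [ 505.4 -157.9  167.2] shift cm [ 4.36 -4.51 -8.82] rotvec [-0.006 -0.016  0.   ] rows 0.1 t 46.1
p [ 505.4 -157.9  167.2] shift cm [  8.46  -5.61 -12.97] rotvec [-0.006 -0.016  0.   ] rows 0.1 t 46.1
```

Request:
step_arm:
  motion:
    - [[2.2,-2.2,-2],[-0.006,-0.016,0]]
    - [[4.36,-4.5,-4],[-0.006,-0.016,0]]
    - [[4.36,-4.5,-6],[-0.006,-0.016,0]]
    - [[4.36,-4.5,-8.8],[-0.006,-0.016,0]]
    - [[4.36,-4.5,-8.8],[-0.006,-0.016,0]]

```text
time: 46.52
eef_pos: [0.5475, -0.2015, 0.0738]
orientation: [3.141, 0.78, 2.877]
ft_force: [-2.0, 0.8, -1.2]
opening: 0.0728
finger_force: 0.0
```

Request:
step_arm:
  motion:
    - [[0,0,0],[0,0,0]]
    - [[0,0,0],[0,0,0]]

```text
time: 46.68
eef_pos: [0.5497, -0.2024, 0.08]
orientation: [-3.141, 0.789, 2.878]
ft_force: [-0.6, -0.1, 0.8]
opening: 0.073
finger_force: 0.0
```

```bash
python3 st.py;python3 goal.py -15.2 45.1 590 -214 37.5
```

```text
46.68 q [-0.4   0.22 -1.02 -0.45  0.1  -0.1 ] p [ 549.7 -202.4   80. ] op 73.0 ff 0.0 F [-0.6 -0.1  0.8]
toolz [ 0.685 -0.186 -0.705] tooly [ 0.261  0.965 -0.   ] close angle 74.9 closing tilt -0.0 tilt 45.2
p [ 549.7 -202.4   80. ] shift cm [ 4.03 -1.16 -4.25] rotvec [ 0.001  0.001 -0.001] rows 0.0 t 46.7
```

Request:
step_arm:
  motion:
    - [[1.4,-0.4,-1.4],[0,0,0]]
    - [[2.8,-0.8,-2.8],[0,0,0]]
    - [[4,-1.16,-4.1],[0,0,0]]
    - [[4,-1.16,-4.1],[0,0,0]]
    - [[4,-1.16,-4.1],[0,0,0]]

```text
time: 47.1
eef_pos: [0.5899, -0.2143, 0.0393]
orientation: [-3.141, 0.789, 2.877]
ft_force: [-0.8, 0.9, 0.4]
opening: 0.0728
finger_force: 0.0
```

Request:
step_arm:
  motion:
    - [[0,0,0],[0,0,0]]
    - [[0,0,0],[0,0,0]]
    - [[0,0,0],[0,0,0]]
    - [[0,0,0],[0,0,0]]
    - [[0,0,0],[0,0,0]]
  jaw: 5
  grip_force: 40

```text
time: 47.52
eef_pos: [0.5892, -0.2139, 0.0399]
orientation: [3.141, 0.791, 2.877]
ft_force: [-3.1, 2.7, 5.9]
opening: 0.0594
finger_force: 43.6
```

```bash
python3 st.py
```

```text
47.52 q [-0.39  0.38 -0.98 -0.57  0.09 -0.09] p [ 589.2 -213.9   39.9] op 59.4 ff 43.6 F [-3.1  2.7  5.9]
toolz [ 0.686 -0.186 -0.703] tooly [0.261 0.965 0.   ] close angle 74.9 closing tilt 0.0 tilt 45.3
```

Request:
step_arm:
  motion:
    - [[0,0,0.5],[0,0,0]]
    - [[0,0,1.2],[0,0,0]]
    - [[-1.4,1.3,1.2],[0,0,0]]
    - [[-2.8,2.65,1.2],[0,0,0]]
    - [[-2.8,2.65,1.2],[0,0,0]]

```text
time: 47.93
eef_pos: [0.5574, -0.186, 0.0494]
orientation: [3.141, 0.784, 2.876]
ft_force: [-1.1, 0.3, -0.7]
opening: 0.0596
finger_force: 43.1
```

Request:
step_arm:
  motion:
    - [[0,0,0],[0,0,0]]
    - [[0,0,0],[0,0,0]]

```text
time: 48.1
eef_pos: [0.5616, -0.1882, 0.0508]
orientation: [-3.141, 0.789, 2.877]
ft_force: [-0.1, -0.1, 0.5]
opening: 0.0596
finger_force: 43.1
```

```bash
python3 st.py;python3 goal.py -15.2 45.2 561.2 -187.3 40.2
```

```text
48.1 q [-0.35  0.32 -1.05 -0.58  0.06 -0.06] p [ 561.6 -188.2   50.8] op 59.6 ff 43.1 F [-0.1 -0.1  0.5]
toolz [ 0.685 -0.187 -0.704] tooly [ 0.262  0.965 -0.001] close angle 74.8 closing tilt -0.0 tilt 45.2
p [ 561.6 -188.2   50.8] shift cm [-0.04  0.09 -1.06] rotvec [0.001 0.    0.   ] rows 0.0 t 48.1
```

Request:
step_arm:
  motion:
    - [[0,0.1,-0.4],[0,0,0]]
    - [[0,0.1,-0.8],[0,0,0]]
    - [[0,0.1,-1],[0,0,0]]
    - [[0,0.1,-1],[0,0,0]]

```text
time: 48.43
eef_pos: [0.5615, -0.1873, 0.0397]
orientation: [-3.141, 0.789, 2.876]
ft_force: [-5.8, 1.9, 8.7]
opening: 0.0594
finger_force: 44.2
```

Request:
step_arm:
  motion:
    - [[0,0,-0.1],[0,0,0]]
    - [[0,0,-0.1],[0,0,0]]

```text
time: 48.6
eef_pos: [0.5615, -0.1873, 0.0397]
orientation: [-3.141, 0.791, 2.877]
ft_force: [-14.4, 4.2, 21.6]
opening: 0.0591
finger_force: 45.9
```

Request:
step_arm:
  motion:
    - [[0,0,0.1],[0,0,0]]
    - [[0,0,0.1],[0,0,0]]

```text
time: 48.77
eef_pos: [0.5613, -0.1872, 0.0397]
orientation: [-3.141, 0.788, 2.876]
ft_force: [-5.9, 1.4, 8.5]
opening: 0.0594
finger_force: 44.4
```

Request:
step_arm:
  motion:
    - [[0,0,0],[0,0,0]]
    - [[0,0,0],[0,0,0]]
    - [[0,0,0],[0,0,0]]
    - [[0,0,0],[0,0,0]]
  jaw: 7.6

```text
time: 49.1
eef_pos: [0.5609, -0.1869, 0.0391]
orientation: [-3.141, 0.787, 2.876]
ft_force: [0.5, -0.5, -0.1]
opening: 0.0761
finger_force: 0.0
```

Request:
step_arm:
  motion:
    - [[-1.9,0.5,2],[0,0,0]]
    - [[-3.9,1.1,4],[0,0,0]]
    - [[-5.8,1.6,6.5],[0,0,0]]
    - [[-6,1.6,10],[0,0,0]]
    - [[-6,1.6,13],[0,0,0]]

```text
time: 49.52
eef_pos: [0.4988, -0.1703, 0.17]
orientation: [-3.142, 0.785, 2.876]
ft_force: [2.1, -0.2, -0.8]
opening: 0.0762
finger_force: 0.0
```

Request:
step_arm:
  motion:
    - [[-4,4,3],[0,0.11,0]]
    - [[-8,8,6],[0,0.22,0]]
    - [[-12,12,6],[0,0.33,0]]
    - [[-12,16,6],[0,0.44,0]]
    - [[-12,20,6],[0,0.55,0]]

```text
time: 49.93
eef_pos: [0.4179, -0.057, 0.2142]
orientation: [-3.021, 0.347, 2.94]
ft_force: [1.6, 0.1, -0.9]
opening: 0.0761
finger_force: 0.0
```

Request:
step_arm:
  motion:
    - [[0,2,0],[0,0,0]]
    - [[0,4,0],[0,0,0]]
    - [[0,4,0],[0,0,0]]

```text
time: 50.18
eef_pos: [0.4206, -0.0142, 0.2123]
orientation: [-3.024, 0.348, 2.944]
ft_force: [0.1, 0.1, -0.3]
opening: 0.076
finger_force: 0.0
```

```bash
python3 prof.py r2; python3 chk.py | grep -v rest; python3 goal.py -35 -45 338 -295.5 130
```

```text
r2 along x, rows at y=-20,0,20 mm (start -70, step 2.5)
[99, 120, 130, 127, 120, 119, 96, 75, 63, 55, 93, 113, 112, 112, 117, 125, 128, 129, 129, 129, 131, 130, 129, 130, 126, 92, 103, 112, 110, 112, 121, 127, 129, 128, 128, 129, 129, 129, 130, 130, 106, 90, 107, 112, 110, 114, 130, 146, 150, 149, 150, 150, 133, 83, 54, 120, 146]
[97, 119, 129, 126, 121, 117, 94, 74, 62, 57, 92, 113, 112, 112, 117, 126, 130, 130, 129, 129, 129, 129, 130, 131, 125, 92, 99, 112, 112, 113, 121, 129, 130, 129, 130, 130, 130, 130, 131, 132, 114, 95, 107, 112, 111, 115, 132, 150, 153, 147, 127, 76, 60, 122, 149, 152, 150]
[96, 118, 129, 126, 121, 114, 101, 90, 70, 59, 90, 114, 114, 112, 117, 126, 131, 130, 130, 131, 130, 131, 130, 131, 128, 100, 102, 113, 112, 113, 121, 128, 130, 129, 129, 128, 128, 128, 128, 131, 111, 93, 108, 114, 112, 116, 133, 142, 119, 67, 73, 124, 148, 150, 148, 147, 148]
along y, at x=-20,+20 (start -50)
[80, 81, 82, 82, 81, 81, 81, 81, 77, 103, 138, 133, 129, 125, 122, 122, 128, 131, 132, 130, 127, 128, 130, 131, 133, 126, 121, 131, 137, 133, 129, 130, 129, 108, 77, 78, 79, 80, 79, 80, 79]
[83, 84, 83, 83, 83, 84, 83, 83, 82, 108, 139, 135, 129, 124, 118, 120, 127, 131, 132, 132, 129, 128, 130, 133, 133, 128, 120, 126, 130, 133, 132, 131, 126, 102, 83, 86, 86, 86, 86, 85, 86]
top (435, 277, 40, 45) 973.0 z24 [ 337.4 -296.2   92.1   62.9  -34.5] z54 [ 335.5 -288.2   89.8   61.3  -34.5]
top (332, 177, 126, 63) 5538.0 z24 [ 572.8 -189.7  296.1  119.1   74.3] z54 [ 565.2 -184.3  288.9  116.2   74.3]
p [419.8 -16.8 211.9] shift cm [ -8.18 -27.87  -8.19] rotvec [ 0.562  0.999 -0.393] rows 9.8 t 50.3
```

Tread 2 is now centred and square. On to tread 3.

Request:
step_arm:
  motion:
    - [[-1,-4,0],[0.056,0.1,-0.039]]
    - [[-2,-8,0],[0.112,0.2,-0.078]]
    - [[-3,-12,0],[0.168,0.3,-0.118]]
    - [[-4,-16,-1],[0.225,0.4,-0.157]]
    - [[-5,-19,-2],[0.281,0.5,-0.196]]
  jaw: 8.2

```text
time: 50.75
eef_pos: [0.3713, -0.2057, 0.1949]
orientation: [-3.14, -0.188, 2.737]
ft_force: [2.2, 0.4, 0.6]
opening: 0.082
finger_force: 0.0
```

Request:
step_arm:
  motion:
    - [[-1,-3,0],[0.056,0.1,-0.039]]
    - [[-2,-6,-1],[0.112,0.2,-0.078]]
    - [[-3.2,-8.9,-3],[0.168,0.3,-0.118]]
    - [[-3.2,-8.9,-4],[0.225,0.4,-0.157]]
    - [[-3.2,-8.9,-6],[0.281,0.5,-0.196]]

```text
time: 51.17
eef_pos: [0.3383, -0.2946, 0.1333]
orientation: [3.139, -0.764, 2.534]
ft_force: [0.4, 0.1, -0.7]
opening: 0.0822
finger_force: 0.0
```

Request:
step_arm:
  motion:
    - [[0,0,0],[0,0,0]]
    - [[0,0,0],[0,0,0]]
    - [[0,0,0],[0,0,0]]

```text
time: 51.42
eef_pos: [0.339, -0.292, 0.1346]
orientation: [3.138, -0.758, 2.542]
ft_force: [0.4, 1.0, 0.1]
opening: 0.0817
finger_force: 0.0
```

```bash
python3 st.py; python3 goal.py -35 -45 338.5 -296 20
python3 - <<'E'
from h import *
s=cam("side")
for k in blobs(s,(10,60,60),(25,255,255),150,(290,275,390,385)):print(cv2.boundingRect(k),cv2.contourArea(k),rect(s,k,.024))
E
```

```text
51.42 q [-0.68  0.74  0.24  1.83 -0.05 -0.06] p [ 339.  -292.   134.6] op 81.7 ff 0.0 F [0.4 1.  0.1]
toolz [-0.565  0.391 -0.726] tooly [0.566 0.824 0.002] close angle 55.5 closing tilt 0.1 tilt -43.4
p [ 339.  -292.   134.6] shift cm [ -0.05  -0.4  -11.46] rotvec [ 0.014  0.024 -0.009] rows 0.2 t 51.4
(339, 350, 43, 30) 923.0 [ 332.7 -303.5   94.3   75.   -35. ]
(347, 275, 43, 21) 454.5 [ 556.2 -144.8  122.9   80.2  -43.5]
```

Request:
step_arm:
  motion:
    - [[-0.05,-0.4,-3],[0.014,0.024,-0.009]]
    - [[-0.05,-0.4,-6],[0.014,0.024,-0.009]]
    - [[-0.05,-0.4,-9],[0.014,0.024,-0.009]]
    - [[-0.05,-0.4,-10.5],[0.014,0.024,-0.009]]
    - [[-0.05,-0.4,-11.4],[0.014,0.024,-0.009]]

```text
time: 51.88
eef_pos: [0.3398, -0.296, 0.0228]
orientation: [-3.141, -0.779, 2.531]
ft_force: [0.1, 0.4, -0.2]
opening: 0.0821
finger_force: 0.0
```

Request:
step_arm:
  motion:
    - [[0,0,0],[0,0,0]]
    - [[0,0,0],[0,0,0]]

```text
time: 52.05
eef_pos: [0.3398, -0.2961, 0.0228]
orientation: [-3.141, -0.783, 2.531]
ft_force: [-1.1, 0.3, 0.5]
opening: 0.0816
finger_force: 0.0
```

Request:
step_arm:
  motion:
    - [[0,0,0],[0,0,0]]
    - [[0,0,0],[0,0,0]]
    - [[0,0,0],[0,0,0]]
    - [[0,0,0],[0,0,0]]
    - [[0,0,0],[0,0,0]]
  jaw: 5
  grip_force: 40

```text
time: 52.47
eef_pos: [0.3396, -0.2962, 0.0215]
orientation: [-3.141, -0.786, 2.53]
ft_force: [4.4, -3.2, 12.6]
opening: 0.0592
finger_force: 41.5
```

```bash
python3 st.py
```

```text
52.47 q [-0.68  0.87  0.17  1.66 -0.05 -0.05] p [ 339.6 -296.2   21.5] op 59.2 ff 41.5 F [ 4.4 -3.2 12.6]
toolz [-0.58   0.405 -0.707] tooly [ 0.573  0.819 -0.001] close angle 55.0 closing tilt -0.0 tilt -45.0
```

Request:
step_arm:
  motion:
    - [[0,0,2],[0,0,0]]
    - [[0,0,5],[0,0,0]]
    - [[0,0,8],[0,0,0]]
    - [[0,0,11],[0,0,0]]
    - [[0,0,13],[0,0,0]]

```text
time: 52.88
eef_pos: [0.3391, -0.2958, 0.1526]
orientation: [-3.141, -0.786, 2.53]
ft_force: [-1.4, -0.3, -0.8]
opening: 0.0588
finger_force: 44.5
```

Request:
step_arm:
  motion:
    - [[3,4,0],[0,0,0.12]]
    - [[6,8,0],[0,0,0.24]]
    - [[9,12,0],[0,0,0.36]]
    - [[12,16,0],[0,0,0.48]]
    - [[14,19,0],[0,0,0.6]]

```text
time: 53.3
eef_pos: [0.4641, -0.1268, 0.15]
orientation: [-3.141, -0.787, 3.135]
ft_force: [1.5, -0.9, 0.6]
opening: 0.059
finger_force: 44.6
```

Request:
step_arm:
  motion:
    - [[2,3,0],[0,0,0]]
    - [[4,6,0],[0,0,0]]
    - [[7,9,0],[0,0,0]]
    - [[7,9,0],[0,0,0]]
    - [[7,9,0],[0,0,0]]

```text
time: 53.72
eef_pos: [0.5341, -0.0362, 0.1488]
orientation: [-3.141, -0.788, 3.134]
ft_force: [-0.6, 0.3, -1.1]
opening: 0.0589
finger_force: 44.6
```

```bash
python3 st.py;python3 goal.py 0 45 573 13.5 130
```

```text
53.72 q [-0.05  0.92  0.64  2.08 -0.03 -0.03] p [534.1 -36.2 148.8] op 58.9 ff 44.6 F [-0.6  0.3 -1.1]
toolz [-0.709  0.005 -0.705] tooly [ 0.007  1.    -0.   ] close angle 89.6 closing tilt -0.0 tilt -45.1
p [534.1 -36.2 148.8] shift cm [ 3.89  4.97 -1.88] rotvec [-0.006 -1.573  0.006] rows 12.7 t 53.7
```

Request:
step_arm:
  motion:
    - [[1,1,0],[0,-0.11,0]]
    - [[2,3,0],[0,-0.22,0]]
    - [[3.9,5,-1],[0,-0.33,0]]
    - [[3.9,5,-1],[0,-0.44,0]]
    - [[3.9,5,-1.5],[0,-0.55,0]]

```text
time: 54.13
eef_pos: [0.5724, 0.0115, 0.1355]
orientation: [3.136, -0.232, 3.133]
ft_force: [-0.1, -0.3, -1.0]
opening: 0.0588
finger_force: 44.5
```

Request:
step_arm:
  motion:
    - [[0,0,0],[0,-0.11,0]]
    - [[0,0,0],[0,-0.22,0]]
    - [[0,0,0],[0,-0.33,0]]
    - [[0,0,0],[0,-0.44,0]]
    - [[0,0,0],[0,-0.55,0]]

```text
time: 54.55
eef_pos: [0.5707, 0.0103, 0.1361]
orientation: [3.132, 0.318, 3.131]
ft_force: [-1.1, -0.4, -1.4]
opening: 0.0587
finger_force: 44.5
```

Request:
step_arm:
  motion:
    - [[0,0,0],[0,-0.11,0]]
    - [[0,0,0],[0,-0.22,0]]
    - [[0,0,0],[0,-0.33,0]]
    - [[0,0,0],[0,-0.44,0]]
    - [[0,0,0],[0,-0.473,0]]

```text
time: 54.97
eef_pos: [0.5689, 0.0103, 0.1349]
orientation: [3.127, 0.788, 3.128]
ft_force: [0.5, -0.3, -1.7]
opening: 0.0589
finger_force: 44.6
```

Request:
step_arm:
  motion:
    - [[0,0,-2.5],[0,0,0]]
    - [[0,0,-5],[0,0,0]]
    - [[0,0,-7],[0,0,0]]
    - [[0,0,-7],[0,0,0]]
    - [[0,0,-7],[0,0,0]]

```text
time: 55.38
eef_pos: [0.5702, 0.0107, 0.0633]
orientation: [3.127, 0.781, 3.129]
ft_force: [-0.2, 0.2, -0.3]
opening: 0.0587
finger_force: 44.6
```

Request:
step_arm:
  motion:
    - [[0,0,0],[0,0,0]]
    - [[0,0,0],[0,0,0]]

```text
time: 55.55
eef_pos: [0.5727, 0.0114, 0.0664]
orientation: [3.126, 0.787, 3.13]
ft_force: [0.5, -0.5, -1.8]
opening: 0.0589
finger_force: 44.6
```

```bash
python3 st.py;python3 goal.py 0 45 573 13.5 47.5
```

```text
55.55 q [ 0.03  0.25 -1.07 -0.53 -0.01  0.03] p [572.7  11.4  66.4] op 58.9 ff 44.6 F [ 0.5 -0.5 -1.8]
toolz [ 0.708  0.007 -0.706] tooly [0.001 1.    0.011] close angle 89.9 closing tilt 0.6 tilt 45.1
p [572.7  11.4  66.4] shift cm [ 0.03  0.21 -1.89] rotvec [-0.011  0.002  0.001] rows 0.1 t 55.5
```

Request:
step_arm:
  motion:
    - [[0,0.2,-0.6],[-0.011,0,0]]
    - [[0,0.2,-1.2],[-0.011,0,0]]
    - [[0,0.2,-1.8],[-0.011,0,0]]
    - [[0,0.2,-1.9],[-0.011,0,0]]
    - [[0,0.2,-1.9],[-0.011,0,0]]

```text
time: 55.97
eef_pos: [0.5723, 0.0138, 0.0463]
orientation: [-3.142, 0.785, 3.141]
ft_force: [0.1, -0.2, -1.6]
opening: 0.0588
finger_force: 44.6
```

Request:
step_arm:
  motion:
    - [[0,0,-0.1],[0,0,0]]
    - [[0,0,-0.15],[0,0,0]]
    - [[0,0,-0.15],[0,0,0]]

```text
time: 56.22
eef_pos: [0.5726, 0.0138, 0.0451]
orientation: [3.142, 0.787, 3.141]
ft_force: [-4.0, -0.8, 5.8]
opening: 0.0591
finger_force: 45.3
```

```bash
python3 st.py
```

```text
56.22 q [ 0.04  0.32 -1.1  -0.63 -0.03  0.03] p [572.6  13.8  45.1] op 59.1 ff 45.3 F [-4.  -0.8  5.8]
toolz [ 0.708 -0.    -0.706] tooly [0. 1. 0.] close angle 90.0 closing tilt 0.0 tilt 45.1
```

Request:
step_arm:
  motion:
    - [[0,0,0.05],[0,0,0]]
    - [[0,0,0.05],[0,0,0]]
    - [[0,0,0.05],[0,0,0]]
    - [[0,0,0.05],[0,0,0]]
  jaw: 8

```text
time: 56.55
eef_pos: [0.572, 0.0138, 0.0446]
orientation: [3.142, 0.784, 3.141]
ft_force: [0.5, 0.1, -0.3]
opening: 0.0799
finger_force: 0.0
```

Request:
step_arm:
  motion:
    - [[-2,0,2],[0,0,0]]
    - [[-4,0,4],[0,0,0]]
    - [[-5,0,7],[0,0,0]]
    - [[-5,0,11],[0,0,0]]
    - [[-5,0,14.5],[0,0,0]]

```text
time: 56.97
eef_pos: [0.5201, 0.0138, 0.1908]
orientation: [-3.142, 0.783, 3.141]
ft_force: [2.1, 0.5, 0.1]
opening: 0.08
finger_force: 0.0
```

Request:
step_arm:
  motion:
    - [[1,0,0],[0,0.11,0]]
    - [[3,0,0],[0,0.22,0]]
    - [[5,0,0],[0,0.33,0]]
    - [[5,0,0],[0,0.44,0]]
    - [[5,0,0],[0,0.55,0]]

```text
time: 57.38
eef_pos: [0.5729, 0.0138, 0.1911]
orientation: [-3.142, 0.231, 3.141]
ft_force: [1.4, -0.0, 0.1]
opening: 0.0805
finger_force: 0.0
```

Request:
step_arm:
  motion:
    - [[0,0,0],[0,0.11,0]]
    - [[0,0,0],[0,0.22,0]]
    - [[0,0,0],[0,0.33,0]]
    - [[0,0,0],[0,0.44,0]]
    - [[0,0,0],[0,0.55,0]]

```text
time: 57.8
eef_pos: [0.5722, 0.0138, 0.1901]
orientation: [-3.141, -0.32, 3.141]
ft_force: [1.0, 0.0, -0.1]
opening: 0.08
finger_force: 0.0
```

Request:
step_arm:
  motion:
    - [[0,0,-1],[0,0.11,0]]
    - [[0,0,-2],[0,0.22,0]]
    - [[0,0,-3],[0,0.33,0]]
    - [[0,0,-4],[0,0.44,0]]
    - [[0,0,-4],[0,0.471,0]]

```text
time: 58.22
eef_pos: [0.5711, 0.0137, 0.1413]
orientation: [-3.141, -0.805, 3.141]
ft_force: [-0.5, -0.6, -2.1]
opening: 0.0796
finger_force: 0.0
```

Request:
step_arm:
  motion:
    - [[0,0,0],[0,0,0]]
    - [[0,0,0],[0,0,0]]
    - [[0,0,0],[0,0,0]]

```text
time: 58.47
eef_pos: [0.5721, 0.0138, 0.1506]
orientation: [-3.141, -0.783, 3.141]
ft_force: [0.8, 0.1, 0.6]
opening: 0.0802
finger_force: 0.0
```

```bash
python3 st.py;python3 goal.py 0 -45 575.5 13.8 60.6;  python3 - <<'E'
from h import *
s=cam("side");h=cv2.cvtColor(s["img"],cv2.COLOR_RGB2HSV)
for z in(.01,.03,.05,.07,.085,.1,.12):
    print(z,[h[tuple(proj(s,[.5701,y,z]).round().astype(int)[::-1])].tolist() for y in(-.025,-.01,.0143,.035,.05)])
E
```

```text
58.47 q [0.02 1.01 0.84 2.19 0.01 0.01] p [572.1  13.8 150.6] op 80.2 ff 0.0 F [0.8 0.1 0.6]
toolz [-0.706 -0.    -0.708] tooly [-0.  1. -0.] close angle 90.0 closing tilt -0.0 tilt -44.9
p [572.1  13.8 150.6] shift cm [ 0.34 -0.   -9.  ] rotvec [ 0.     0.002 -0.   ] rows 0.0 t 58.5
0.01 [[11, 32, 153], [18, 129, 119], [17, 128, 118], [18, 136, 114], [18, 21, 238]]
0.03 [[17, 127, 135], [17, 125, 124], [17, 122, 121], [18, 122, 117], [15, 28, 146]]
0.05 [[17, 129, 128], [18, 122, 123], [18, 123, 122], [16, 123, 120], [17, 62, 139]]
0.07 [[18, 128, 132], [18, 128, 126], [17, 124, 115], [17, 125, 116], [18, 108, 120]]
0.085 [[18, 137, 132], [17, 122, 121], [18, 127, 116], [17, 119, 116], [12, 161, 108]]
0.1 [[17, 127, 147], [17, 124, 207], [17, 125, 217], [16, 131, 160], [12, 156, 106]]
0.12 [[13, 27, 170], [19, 118, 108], [11, 157, 86], [13, 158, 113], [12, 149, 111]]
```

Tread 3 is standing, so regrasp it.

Request:
step_arm:
  motion:
    - [[0.35,0,-3],[0,0,0]]
    - [[0.35,0,-5],[0,0,0]]
    - [[0.35,0,-7],[0,0,0]]
    - [[0.35,0,-8.2],[0,0,0]]
    - [[0.35,0,-9],[0,0,0]]

```text
time: 58.93
eef_pos: [0.5754, 0.0138, 0.0605]
orientation: [-3.141, -0.784, 3.141]
ft_force: [-0.1, 0.2, -0.3]
opening: 0.08
finger_force: 0.0
```

Request:
step_arm:
  motion:
    - [[0,0,0],[0,0,0]]
    - [[0,0,0],[0,0,0]]

```text
time: 59.1
eef_pos: [0.5755, 0.0138, 0.0609]
orientation: [-3.141, -0.785, 3.141]
ft_force: [0.8, 0.4, -0.0]
opening: 0.0798
finger_force: 0.0
```

Request:
step_arm:
  motion:
    - [[0,0,0],[0,0,0]]
    - [[0,0,0],[0,0,0]]
    - [[0,0,0],[0,0,0]]
    - [[0,0,0],[0,0,0]]
    - [[0,0,0],[0,0,0]]
  jaw: 5
  grip_force: 40

```text
time: 59.52
eef_pos: [0.5757, 0.0138, 0.0608]
orientation: [-3.141, -0.785, 3.141]
ft_force: [2.1, -0.8, 6.8]
opening: 0.0593
finger_force: 43.8
```

```bash
python3 st.py
```

```text
59.52 q [0.02 1.06 0.73 2.03 0.01 0.01] p [575.7  13.8  60.8] op 59.3 ff 43.8 F [ 2.1 -0.8  6.8]
toolz [-0.707 -0.    -0.707] tooly [-0.  1. -0.] close angle 90.0 closing tilt -0.0 tilt -45.0
```

Request:
step_arm:
  motion:
    - [[0,0,2],[0,0,0]]
    - [[0,0,4],[0,0,0]]
    - [[0,0,6],[0,-0.11,0]]
    - [[0,0,7],[0,-0.22,0]]
    - [[0,0,8],[0,-0.33,0]]

```text
time: 59.93
eef_pos: [0.5764, 0.0138, 0.1389]
orientation: [-3.141, -0.452, 3.141]
ft_force: [0.6, 0.3, 1.1]
opening: 0.0591
finger_force: 43.3
```

Request:
step_arm:
  motion:
    - [[0,0,0],[0,-0.11,0]]
    - [[0,0,0],[0,-0.22,0]]
    - [[0,0,0],[0,-0.33,0]]
    - [[0,0,0],[0,-0.44,0]]
    - [[0,0,0],[0,-0.55,0]]

```text
time: 60.35
eef_pos: [0.5757, 0.0138, 0.1412]
orientation: [-3.141, 0.101, 3.141]
ft_force: [0.4, 0.2, -1.6]
opening: 0.0595
finger_force: 43.3
```

Request:
step_arm:
  motion:
    - [[0,0,0],[0,-0.11,0]]
    - [[0,0,0],[0,-0.22,0]]
    - [[0,0,0],[0,-0.33,0]]
    - [[0,0,0],[0,-0.44,0]]
    - [[0,0,0],[0,-0.55,0]]

```text
time: 60.77
eef_pos: [0.5749, 0.0138, 0.1409]
orientation: [3.142, 0.637, 3.141]
ft_force: [0.5, 0.2, -3.3]
opening: 0.0591
finger_force: 43.3
```

Request:
step_arm:
  motion:
    - [[0,0,0],[0,-0.11,0]]
    - [[0,0,0],[0,-0.15,0]]
    - [[0,0,0],[0,-0.15,0]]

```text
time: 61.02
eef_pos: [0.5721, 0.0137, 0.137]
orientation: [-3.141, 0.778, 3.141]
ft_force: [-1.6, 0.3, -1.7]
opening: 0.0597
finger_force: 43.3
```

Request:
step_arm:
  motion:
    - [[-0.8,-4,0],[0,0,-0.09]]
    - [[-1.6,-8,0],[0,0,-0.18]]
    - [[-2.4,-12,0],[0,0,-0.265]]
    - [[-3.2,-16,0],[0,0,-0.265]]
    - [[-4,-20,0],[0,0,-0.265]]

```text
time: 61.43
eef_pos: [0.5364, -0.1872, 0.1402]
orientation: [3.142, 0.78, 2.878]
ft_force: [0.4, 1.5, -0.0]
opening: 0.0595
finger_force: 43.7
```

Request:
step_arm:
  motion:
    - [[0,-3,0],[0,0,0]]
    - [[0,-6,0],[0,0,0]]
    - [[0,-9.7,0],[0,0,0]]
    - [[0,-9.7,0],[0,0,0]]
    - [[0,-9.7,0],[0,0,0]]

```text
time: 61.85
eef_pos: [0.5362, -0.2863, 0.14]
orientation: [3.141, 0.78, 2.872]
ft_force: [-0.1, -0.2, -1.1]
opening: 0.059
finger_force: 43.8
```

```bash
python3 st.py;python3 goal.py -15.2 45.1 535.5 -283.3 50
```

```text
61.85 q [-0.6   0.12 -0.85 -0.15  0.23 -0.24] p [ 536.2 -286.3  140. ] op 59.0 ff 43.8 F [-0.1 -0.2 -1.1]
toolz [ 0.678 -0.187 -0.711] tooly [0.266 0.964 0.   ] close angle 74.6 closing tilt 0.0 tilt 44.7
p [ 536.2 -286.3  140. ] shift cm [-0.07  0.3  -9.  ] rotvec [-0.002 -0.007  0.004] rows 0.1 t 61.9
```

Request:
step_arm:
  motion:
    - [[-0.1,0.3,-2.5],[-0.002,-0.007,0.004]]
    - [[-0.1,0.3,-5],[-0.002,-0.007,0.004]]
    - [[-0.1,0.3,-7.5],[-0.002,-0.007,0.004]]
    - [[-0.1,0.3,-9],[-0.002,-0.007,0.004]]
    - [[-0.1,0.3,-9],[-0.002,-0.007,0.004]]

```text
time: 62.27
eef_pos: [0.5335, -0.2782, 0.0452]
orientation: [3.138, 0.78, 2.879]
ft_force: [0.0, 1.1, -1.7]
opening: 0.0594
finger_force: 43.9
```

Request:
step_arm:
  motion:
    - [[0,0,-0.3],[0,0,0]]
    - [[0,0,-0.7],[0,0,0]]
    - [[0,0,-0.8],[0,0,0]]
    - [[0,0,-0.8],[0,0,0]]

```text
time: 62.6
eef_pos: [0.5352, -0.2803, 0.042]
orientation: [-3.141, 0.788, 2.881]
ft_force: [-0.4, 0.3, -0.8]
opening: 0.0595
finger_force: 43.9
```

```bash
python3 st.py;python3 goal.py -15.2 45.1 535 -283.2 37
```

```text
62.6 q [-0.6   0.35 -1.   -0.54  0.24 -0.24] p [ 535.2 -280.3   42. ] op 59.5 ff 43.9 F [-0.4  0.3 -0.8]
toolz [ 0.685 -0.183 -0.705] tooly [ 0.258  0.966 -0.001] close angle 75.0 closing tilt -0.0 tilt 45.2
p [ 535.2 -280.3   42. ] shift cm [-0.02 -0.29 -0.5 ] rotvec [ 0.001  0.001 -0.004] rows 0.0 t 62.6
```

Request:
step_arm:
  motion:
    - [[0,-0.28,-0.1],[0,0,-0.004]]
    - [[0,-0.28,-0.3],[0,0,-0.004]]
    - [[0,-0.28,-0.4],[0,0,-0.004]]
    - [[0,-0.28,-0.4],[0,0,-0.004]]

```text
time: 62.93
eef_pos: [0.5346, -0.2831, 0.037]
orientation: [-3.141, 0.787, 2.876]
ft_force: [-0.0, 0.8, -1.5]
opening: 0.06
finger_force: 43.9
```

Request:
step_arm:
  motion:
    - [[0,0,-0.1],[0,0,0]]
    - [[0,0,-0.1],[0,0,0]]

```text
time: 63.1
eef_pos: [0.5348, -0.2831, 0.0365]
orientation: [-3.141, 0.788, 2.876]
ft_force: [-3.3, 0.3, 4.1]
opening: 0.0596
finger_force: 44.4
```

Request:
step_arm:
  motion:
    - [[0,0,0],[0,0,0]]
    - [[0,0,0],[0,0,0]]
    - [[0,0,0],[0,0,0]]
    - [[0,0,0],[0,0,0]]
  jaw: 7.6

```text
time: 63.43
eef_pos: [0.5347, -0.283, 0.0361]
orientation: [-3.141, 0.787, 2.876]
ft_force: [0.2, 0.5, 0.2]
opening: 0.076
finger_force: 0.0
```

Request:
step_arm:
  motion:
    - [[-1.9,0.5,2],[0,0,0]]
    - [[-3.9,1.1,4],[0,0,0]]
    - [[-5.8,1.6,6.5],[0,0,0]]
    - [[-6,1.6,10],[0,0,0]]
    - [[-6,1.6,13],[0,0,0]]

```text
time: 63.85
eef_pos: [0.4728, -0.2661, 0.1669]
orientation: [3.141, 0.786, 2.875]
ft_force: [1.6, -2.2, 1.2]
opening: 0.0757
finger_force: 0.0
```

Request:
step_arm:
  motion:
    - [[-4,4,4],[0,0.11,0]]
    - [[-8,8,6],[0,0.22,0]]
    - [[-10,12,8],[0,0.33,0]]
    - [[-10,16,8],[0,0.44,0]]
    - [[-10,20,8],[0,0.55,0]]

```text
time: 64.27
eef_pos: [0.3989, -0.1454, 0.2282]
orientation: [-3.013, 0.322, 2.943]
ft_force: [3.0, -0.9, -1.4]
opening: 0.0764
finger_force: 0.0
```

Request:
step_arm:
  motion:
    - [[0,4,0],[0,0.1,0]]
    - [[0,8,0],[0,0.2,0]]
    - [[0,12,0],[0,0.24,0]]
    - [[0,16,0],[0,0.24,0]]
    - [[0,16,0],[0,0.24,0]]

```text
time: 64.68
eef_pos: [0.4018, 0.0211, 0.225]
orientation: [-2.971, 0.086, 2.961]
ft_force: [-0.2, -0.4, -0.6]
opening: 0.076
finger_force: 0.0
```

```bash
python3 st.py; python3 prof.py r1 r2 r3
python3 - <<'E'
from h import *
t=cam("top");cv2.imwrite("pics/fin.png",cv2.convertScaleAbs(cv2.resize(t["img"][90:325,90:490],None,fx=2,fy=2,interpolation=cv2.INTER_CUBIC),alpha=1.5)[...,::-1])
E
```

```text
64.68 q [ 0.19  0.02 -0.33  1.2  -0.19  0.38] p [401.8  21.1 225. ] op 76.0 ff 0.0 F [-0.2 -0.4 -0.6]
toolz [ 0.053 -0.182 -0.982] tooly [ 0.191  0.967 -0.169] close angle 78.8 closing tilt -9.7 tilt 5.0
r1 along x, rows at y=-20,0,20 mm (start -70, step 2.5)
[95, 112, 125, 126, 124, 115, 92, 78, 66, 64, 100, 116, 114, 116, 123, 131, 132, 130, 131, 131, 132, 132, 133, 136, 128, 100, 109, 115, 114, 117, 125, 133, 134, 134, 133, 132, 131, 131, 131, 135, 102, 95, 112, 115, 114, 118, 133, 148, 150, 150, 150, 150, 151, 151, 151, 151, 150]
[98, 119, 132, 128, 122, 121, 101, 78, 65, 59, 102, 117, 116, 115, 121, 130, 134, 133, 133, 133, 134, 133, 133, 135, 127, 95, 107, 116, 115, 117, 126, 132, 134, 134, 133, 133, 133, 133, 134, 135, 109, 96, 112, 115, 114, 119, 133, 149, 152, 151, 152, 152, 151, 151, 152, 151, 151]
[90, 118, 133, 129, 123, 120, 121, 102, 72, 62, 103, 117, 116, 116, 121, 132, 135, 134, 133, 134, 134, 134, 133, 135, 125, 97, 109, 117, 116, 118, 126, 132, 133, 133, 132, 132, 131, 131, 131, 132, 109, 97, 113, 117, 116, 121, 132, 148, 152, 153, 153, 153, 153, 152, 152, 153, 153]
[... 2344 characters left out ...]
7, 126, 125, 123, 117, 118, 103, 68, 66, 106, 118, 117, 116, 124, 133, 136, 136, 136, 135, 135, 135, 135, 137, 110, 91, 112, 117, 115, 119, 128, 135, 134, 135, 133, 133, 133, 133, 135, 135, 99, 99, 115, 117, 116, 120, 133, 149, 151, 150, 150, 150, 149, 149, 149, 150, 150]
along y, at x=-20,+20 (start -50)
[82, 82, 82, 81, 81, 82, 83, 79, 93, 130, 139, 136, 132, 126, 124, 129, 136, 135, 135, 133, 130, 133, 134, 135, 134, 126, 129, 140, 139, 135, 132, 133, 131, 123, 123, 123, 122, 122, 121, 126, 143]
[89, 88, 88, 89, 89, 89, 88, 85, 95, 128, 141, 136, 130, 125, 122, 128, 135, 136, 136, 135, 132, 133, 135, 138, 136, 128, 126, 133, 137, 137, 135, 134, 132, 131, 133, 133, 133, 133, 136, 134, 111]
```

View pics/fin.png

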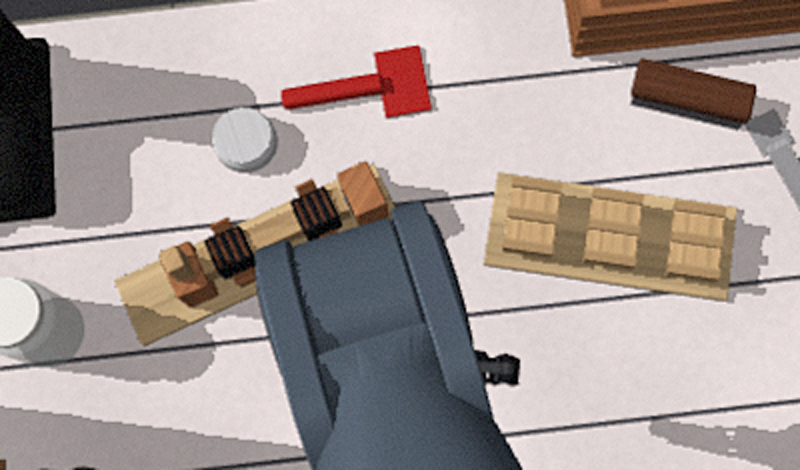

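The final picture shows all three treads ribs-up, centred and square on their rests at crop (530,220), (612,232) and (692,244). The roller is seated between the centres, the bystanders are in place and the robot touches nothing.

```bash
python3 -c "
from cell import *
print(job_done())"
```

```text
the job is handed in; nothing more can be done
None
```

I've handed the job in: the roller sits between the centres with the tailstock home, and all three treads lie ribs-up, centred and square, each on its own rest block. One tread was knocked aside on the way and I re-centred it.

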